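# Run down the foil rim of a lidded tray with a ball tool

### The arm

A 6-joint arm with a two-finger parallel gripper is mounted at the origin on the work surface; the furniture and walls round the work are solid. World frame = base frame: x ahead of the robot, y to its left, z up, the work surface at z = 0. Lengths are in m, angles in rad, forces in N, time in s.
With the tool pointing down it reaches from about 0.35 to 0.775 m from the base axis. Payload 5.5 kg.
Tool frame: the origin (TCP) lies between the finger pads; the fingertips stand 8 mm ahead of it and the grasp point (between the pads) lies 11 mm behind it; z points along the fingers, y is the line along which they close (so a half turn about z gives the same grasp; the last joint's range is limited). The gripper opens to 85 mm and grips with 20 to 120 N. Pads are 22 mm wide; open, the fingers measure 114 mm over their backs; the gripper's body (76 mm by 85 mm) begins 54 mm behind the grasp point. The pads swing forward as they close: fully open they stand 13 mm farther back than shut.
Start: joints at [1.056, 0.313, 0.046, 1.304, 0, 1.431], TCP at [0.211, 0.535, 0.239] pointing down, gripper open.
Joint ranges: [-2.76, 2.76], [-0.86, 1.69], [-1.03, 1.26], [-2.2, 2.34], [-1.47, 1.5], [-3.14, 3.14]. Speed limits (rad/s): [2.57, 2.57, 3.14, 3.14, 3.14, 3.14].

### API

Orientations are given as a unit quaternion [w, x, y, z].
In Python, from workcell import env gives the robot as it stands.
- The arm moves only by the tool move_arm, never from a script. Its argument "moves" is one flat list of numbers, 5 for each row, row after row: the shift along the world's x, y, z in m, then the turn about the world's z in rad, then the finger opening in m, from 0 to 0.0854. A call has 1 to 12 rows; each row is the pose to reach, as a shift and turn from the pose commanded when the call began; what a row does not reach only later rows make up. A row lasts 1/12 s, in which the tool goes at most 41.7 mm and 7.16 degrees, less where a joint would pass 70% of its speed; a pose out of reach is approached as far as the arm can. A call with a gripper value outside its range is refused whole. The fingers move at their own pace and stop on an object; "newtons" is the grip in N (left out, the last holds). Time passes only in rows, so rows that repeat a pose let the fingers close. It gives the time, the measured TCP pose, the force, the opening and the grip force at its end, in the units of the state.
- env.get_state(): the state, without advancing time (a new reading comes with each control period).
- env.read_camera(name): name is "scene" or "side" or "wrist"; returns a dict with "pixels" (420x560x3 uint8, red, green, blue), "camera_matrix" (3x3 intrinsics, pixels), "rvec" (rotation vector, rad) and "tvec" (3), from world to camera coordinates, as OpenCV has them. Camera axes: x right, y down, z forward; pixel columns grow to the right and rows downward; lengths in m; the calibration is good to about 2 mm. A picture is of the moment at which its call begins. There is no depth.
- env.hand_in(): hands the job in; it is judged then, once.
The state is a dict: "clock": time; "joint_pos": joint angles; "qvel": joint speeds; "tau": joint torques, N m; "tcp_pos": TCP position; "orientation": TCP orientation; "wrist_force": force on the tool from outside, world axes, zero at the start; "ft_torque": the same for the moment, N m; "finger_gap": finger opening in m; "grip_force": force on a finger pad.
Only numpy, scipy, OpenCV 4.12 (cv2) and the standard library are available. Lean on these libraries where they do the work, as an engineer would, in place of code of your own. Each camera call takes 0.05 s, during which the arm holds its last target. There are 200 camera calls.

### The job

Close the foil tray: take the ball tool from its rest and run its big ball slowly and gently along the two sides of the rim that still stick up (the long side facing the robot and the short side at its left end), so that the foil is folded down flat on the lid everywhere. Touch the tray with the tool only, do not shove it out of place or disturb the other things, and lay the tool back in both forks of its rest.

Things in the scene. Friction and masses are not known exactly. Their poses are not given: they have to be found in the camera images.
- tray: Filled silver foil tray with a white board lid, 123x203x48 mm, 0.95 kg, loose on the worktop. Origin: centre of its underside. Lid edge = fold line of the foil rim: tray x = +-60, y = +-100 mm, 46 mm up at the corners; between them lid and rim dip by several mm, unevenly. Sides x +60 and y -100 are already flat; the rim of sides x -60 (long) and y +100 (short) still sticks up.
- seam_start (a point): Point on the fold line of the long open side, at its y = -100 end (tray x -60, y -88 mm), at the lid's top.
- seam_corner (a point): The lid's corner where the two open sides meet; the corner itself, 12x12 mm, is already flat (tray x -60, y +100 mm), at the lid's top.
- seam_end (a point): Point on the fold line of the short open side, at its far end (tray x +47.5, y +100 mm), at the lid's top.
- ball_tool: Sugarcraft ball tool: slim ivory stick, 163 mm long, 0.05 kg, with a pink grip in the middle (44 mm long, 12x12 mm, flat sides), 12 mm round on either side of it. Origin: middle of the grip, on the axis. x runs along the stick: big ball (16 mm) at x = -77 mm, small ball (10 mm) at +73 mm. It starts lying level in the rest, big ball towards the robot.
- ball (a point): Centre of the tool's big ball (radius 8 mm).
- rest: Tool rest fixed to the worktop: a 110x52 mm wooden foot, 6 mm thick, with two steel wire V forks at x = -36 and +36 mm, prongs up to 52 mm high. Origin: centre of its underside; the tool lies along its x axis.
- rest_seat (a point): Where the middle of the tool's grip lies when the tool lies in both forks: 40.6 mm above the worktop, midway between the forks.
- rim_a1 (a joint): Fold angle of foil rim piece 1 of 8 along the long open side, counted from seam_start to seam_corner; each 21 mm long, 11 mm high, 1.6 mm thick, hinged on the fold line and stiff: they stay where they are bent. 0 = upright, 1.53 = flat on the lid; they start at 1.0 to 1.15.
- rim_a2 (a joint): Fold angle of foil rim piece 2 of 8 along the long open side, counted from seam_start to seam_corner; each 21 mm long, 11 mm high, 1.6 mm thick, hinged on the fold line and stiff: they stay where they are bent. 0 = upright, 1.53 = flat on the lid; they start at 1.0 to 1.15.
- rim_a3 (a joint): Fold angle of foil rim piece 3 of 8 along the long open side, counted from seam_start to seam_corner; each 21 mm long, 11 mm high, 1.6 mm thick, hinged on the fold line and stiff: they stay where they are bent. 0 = upright, 1.53 = flat on the lid; they start at 1.0 to 1.15.
- rim_a4 (a joint): Fold angle of foil rim piece 4 of 8 along the long open side, counted from seam_start to seam_corner; each 21 mm long, 11 mm high, 1.6 mm thick, hinged on the fold line and stiff: they stay where they are bent. 0 = upright, 1.53 = flat on the lid; they start at 1.0 to 1.15.
- rim_a5 (a joint): Fold angle of foil rim piece 5 of 8 along the long open side, counted from seam_start to seam_corner; each 21 mm long, 11 mm high, 1.6 mm thick, hinged on the fold line and stiff: they stay where they are bent. 0 = upright, 1.53 = flat on the lid; they start at 1.0 to 1.15.
- rim_a6 (a joint): Fold angle of foil rim piece 6 of 8 along the long open side, counted from seam_start to seam_corner; each 21 mm long, 11 mm high, 1.6 mm thick, hinged on the fold line and stiff: they stay where they are bent. 0 = upright, 1.53 = flat on the lid; they start at 1.0 to 1.15.
- rim_a7 (a joint): Fold angle of foil rim piece 7 of 8 along the long open side, counted from seam_start to seam_corner; each 21 mm long, 11 mm high, 1.6 mm thick, hinged on the fold line and stiff: they stay where they are bent. 0 = upright, 1.53 = flat on the lid; they start at 1.0 to 1.15.
- rim_a8 (a joint): Fold angle of foil rim piece 8 of 8 along the long open side, counted from seam_start to seam_corner; each 21 mm long, 11 mm high, 1.6 mm thick, hinged on the fold line and stiff: they stay where they are bent. 0 = upright, 1.53 = flat on the lid; they start at 1.0 to 1.15.
- rim_b1 (a joint): The same for piece 1 of 5 (18 mm long) along the short open side, counted from seam_corner to seam_end.
- rim_b2 (a joint): The same for piece 2 of 5 (18 mm long) along the short open side, counted from seam_corner to seam_end.
- rim_b3 (a joint): The same for piece 3 of 5 (18 mm long) along the short open side, counted from seam_corner to seam_end.
- rim_b4 (a joint): The same for piece 4 of 5 (18 mm long) along the short open side, counted from seam_corner to seam_end.
- rim_b5 (a joint): The same for piece 5 of 5 (18 mm long) along the short open side, counted from seam_corner to seam_end.
- whisk: Bystander: whisk with yellow handle, 295 mm long.
- cup_stack: Bystander: stack of foil cups; origin at its underside.
- cup_a: Bystander: single foil cup; origin at its underside.
Mind the look-alikes: they are no part of the job. What is shaped like the tray but purple is not meant.

How it is judged:
On the way:
1. every piece of the foil rim is folded down flat on the lid (value of joint each of rim_a1, rim_a2, rim_a3, rim_a4, rim_a5, rim_a6, rim_a7, rim_a8, rim_b1, rim_b2, rim_b3, rim_b4, rim_b5 above 1.36 rad), for 0.2 s.
At the end, for the whole second after the job is handed in: All 13 rim pieces are folded to more than 1.36 rad (flat on the lid within about 10 degrees); the tool lies at rest in both forks, its middle within 12 mm of the seat and its axis within 0.12 rad of the rest's; the tray stands level and still, within 25 mm of where it was (all of step 1 and distance between ball_tool and rest_seat below 0.012 m and angle between the x axis of ball_tool and the x axis of rest, either way round below 0.12 rad and contact force between ball_tool and rest above 0.1 N and linear speed of each of ball_tool, tray below 0.02 m/s and distance of tray from where it was at the start of the episode below 0.025 m and angle between tray's own z axis and vertical below 0.05 rad); the robot touches nothing.
It fails at once if the tool presses on the tray with more than 25 N (contact force between ball_tool and tray above 25 N).
It fails at once if the tool is dragged over the tray faster than 0.15 m/s (contact force between ball_tool and tray above 0.5 N and linear speed of ball_tool above 0.15 m/s).
It fails at once if the robot itself touches the tray (contact force between any of the fingers, the arm and tray above 0.5 N).
It fails at once if the tray is shoved more than 25 mm (distance of tray from where it was at the start of the episode above 0.025 m).
It fails at once if a bystander is moved more than 20 mm (distance of any of whisk, cup_stack, cup_a from where it was at the start of the episode above 0.02 m).
It also fails if it takes over 70 s, if anything falls off the work surface, if the arm or the gripper's body presses on something with over 40 N, if the wrist force passes 120 N, or if a joint passes its speed limit or range.

## Working session

There is one attempt and no reset: what is moved stays moved. The work goes in short steps, Python scripts to look and compute and a tool call to move; the robot and the scene stay as the last step left them, time stands still between calls to the robot, and variables do not carry over. Pictures are saved under pics/ and viewed, at most 10 in all, crops included, and the job is handed in when it is done.

Besides the shell and the picture viewer there is one more tool, called by a JSON object that holds its "op" and its "data". move_arm: Moves the arm, as the interface text tells. Its arguments: {"type":"object","properties":{"moves":{"type":"array"},"newtons":{"type":"number"}},"required":["moves"]}

```bash
ls; mkdir -p pics
cat > h.py <<'E'
import numpy as np, cv2
from workcell import env
def cam(n):
    c=env.read_camera(n); c['R']=cv2.Rodrigues(np.array(c['rvec'],float))[0]; c['K']=np.array(c['camera_matrix'],float); c['t']=np.array(c['tvec'],float).ravel(); c['img']=cv2.cvtColor(np.array(c['pixels']),cv2.COLOR_RGB2BGR); return c
def ray(c,uv):
    d=c['R'].T@np.linalg.solve(c['K'],[uv[0],uv[1],1.]); return -c['R'].T@c['t'],d/np.linalg.norm(d)
def plane(c,uv,z):
    o,d=ray(c,uv); return o+d*(z-o[2])/d[2]
def tri(*cu):
    A=np.zeros((3,3));b=np.zeros(3)
    rs=[ray(c,u) for c,u in cu]
    for o,d in rs: P=np.eye(3)-np.outer(d,d);A+=P;b+=P@o
    p=np.linalg.solve(A,b); return p,[float(np.linalg.norm((np.eye(3)-np.outer(d,d))@(p-o))) for o,d in rs]
def proj(c,p): 
    q=c['K']@(c['R']@np.asarray(p)+c['t']); return q[:2]/q[2]
E
python3 - <<'E'
from h import *
print(env.get_state())
for n in ['scene','side','wrist']:
    c=cam(n); cv2.imwrite(f'pics/{n}0.png',c['img']); print(n,ray(c,(280,210)))
E
```

```text
pics
{'clock': 0.0, 'joint_pos': array([ 1.05640600e+00,  3.14007696e-01,  4.49628514e-02,  1.30357896e+00,
       -1.35370608e-05,  1.43120812e+00]), 'qvel': array([-8.21112628e-04, -3.08660709e-04, -2.47237167e-04, -2.36713488e-06,
       -6.73463488e-04,  2.53360690e-04]), 'tau': array([ 1.65658636e-03, -4.80622101e+01,  2.98537213e+01,  1.91417034e-02,
        1.56783717e-04,  6.33234137e-06]), 'tcp_pos': array([0.21026083, 0.53464511, 0.2383981 ]), 'orientation': array([-2.87077663e-04,  1.86306002e-01,  9.82491343e-01, -8.67499452e-04]), 'wrist_force': array([0.07217149, 0.69636759, 0.08587536]), 'ft_torque': array([-0.03641002,  0.02910049,  0.00704081]), 'grip_force': 0.0, 'finger_gap': 0.08568592377519553}
scene (array([ 0.01225451, -0.79680754,  1.02976619]), array([ 0.37854249,  0.6084836 , -0.69746203]))
side (array([0.40191173, 0.93448959, 0.77673804]), array([ 0.10667021, -0.76835105, -0.63107696]))
wrist (array([0.14200413, 0.56213555, 0.37305803]), array([ 0.26127333, -0.1140989 , -0.95849762]))
```

View pics/scene0.png

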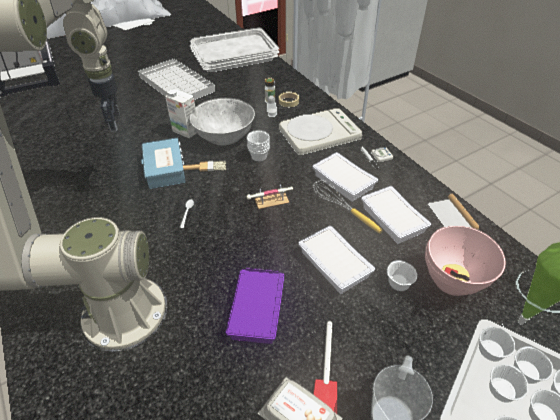

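View pics/side0.png

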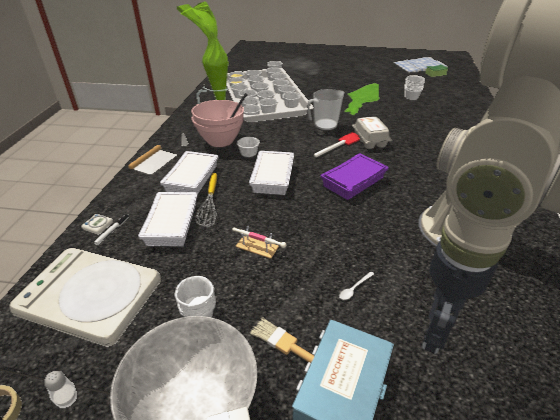

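Scene: rest with tool at about (270,195), three white trays at (336,258), (397,213) and (345,175), purple one at (256,305). Side: tool at (258,237), trays at (272,171), (190,171) and (168,217). I still have to work out which tray is open, so I measure coarse positions and enlarge.

Run:
```python
from h import *
s=cam('scene');d=cam('side')
for n,a,b in [('near',(336,258),(272,171)),('mid',(397,213),(190,171)),('far',(345,175),(168,217)),('grip',(271,192),(258,237))]:
    print(n,*tri((s,a),(d,b)))
r=[]
for c,(x,y,w,h) in [(s,(290,215,100,90)),(d,(235,140,80,60)),(s,(300,145,140,100)),(d,(130,140,100,110))]:
    k=cv2.resize(c['img'][y:y+h,x:x+w],(400,300),interpolation=cv2.INTER_CUBIC);r.append(k)
cv2.imwrite('pics/t1.png',np.vstack([np.hstack(r[:2]),np.hstack(r[2:])]))
```

```text
near [ 0.5850417  -0.18451023  0.02724363] [0.00023707997972143623, 0.00023707997972117798]
mid [ 0.86487874 -0.14480557  0.02925009] [0.0008432284605384123, 0.0008432284605383587]
far [0.85005563 0.10191031 0.02785392] [0.00206968189547455, 0.0020696818954745165]
grip [0.57120485 0.15904735 0.03814745] [0.0008147782250935571, 0.000814778225093387]
```

View pics/t1.png

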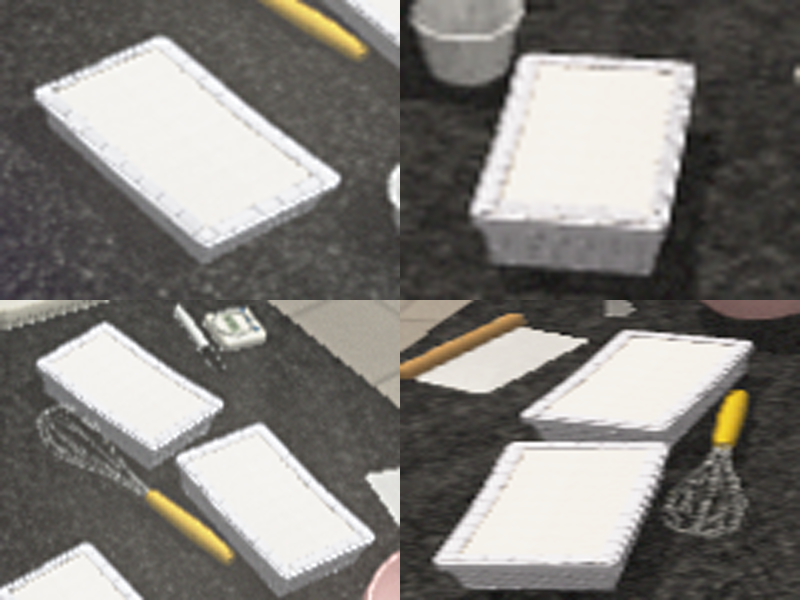

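Near tray at about (0.585,-0.185) is the only one within reach, and its robot-facing/left rims look segmented (open). The other two lie at x≈0.86. Next come tray yaw and tool direction.

Run:
```python
from h import *
s=cam('scene');d=cam('side');w=cam('wrist')
print('Kw',w['K'][0,0],'optic in world',w['R'].T)
for c,p,nm in [(s,(336,258),'s'),(d,(272,171),'d')]:
    g=cv2.cvtColor(c['img'],cv2.COLOR_BGR2HSV)
    m=((g[...,2]>165)&(g[...,1]<40)).astype(np.uint8)
    n,l=cv2.connectedComponents(m); k=(l==l[p[1],p[0]]).astype(np.uint8)
    ct=max(cv2.findContours(k,0,2)[0],key=cv2.contourArea)
    a=cv2.approxPolyDP(cv2.convexHull(ct),6,True)[:,0]
    print(nm,k.sum(),[(q.tolist(),plane(c,q,.048).round(3)[:2].tolist()) for q in a])
for c,(x,y,ww,h),nm in [(s,(240,175,65,40),'s'),(d,(225,220,70,40),'d')]:
    g=cv2.cvtColor(c['img'],cv2.COLOR_BGR2HSV)[y:y+h,x:x+ww]
    pk=((g[...,0]>160)|(g[...,0]<4))&(g[...,1]>90)
    pp=np.argwhere(pk)[:,::-1]+[x,y]
    ivory=(g[...,2]>190)&(g[...,1]<70); iv=np.argwhere(ivory)[:,::-1]+[x,y]
    print(nm,'pink',len(pp),pp.mean(0),'ivory',len(iv),iv[iv[:,0].argmin()],iv[iv[:,0].argmax()])
    pr=[proj(c,[.571,.159,.0406]),proj(c,[.494,.159,.04]),proj(c,[.644,.159,.04])];print(np.round(pr,1).tolist())
```

```text
Kw 314.2657666580126 optic in world [[ 0.36550519  0.89118078  0.26870574]
 [ 0.93080766 -0.34940095 -0.107313  ]
 [-0.00174924  0.28933682 -0.95722575]]
s 2430 [([328, 226], [0.631, -0.082]), ([374, 267], [0.643, -0.282]), ([342, 289], [0.52, -0.292]), ([299, 244], [0.514, -0.094])]
d 1247 [([293, 153], [0.523, -0.278]), ([286, 185], [0.523, -0.08]), ([249, 182], [0.643, -0.08]), ([259, 151], [0.646, -0.275])]
s pink 53 [270.45283019 191.47169811] ivory 86 [247 195] [292 187]
[[270.7, 191.6], [251.1, 200.2], [288.7, 184.0]]
d pink 93 [257.03225806 236.05376344] ivory 106 [233 228] [285 243]
[[257.8, 236.2], [285.7, 239.0], [231.8, 233.9]]
```

{"op": "move_arm", "data": {"moves": [0.03, -0.04, 0, 0, 0.085, 0.06, -0.08, 0, 0, 0.085, 0.09, -0.12, 0, 0, 0.085, 0.12, -0.16, 0, 0, 0.085, 0.15, -0.2, 0, 0, 0.085, 0.18, -0.24, 0, 0.02, 0.085, 0.21, -0.28, 0, 0.05, 0.085, 0.24, -0.32, 0, 0.11, 0.085, 0.27, -0.36, 0, 0.11, 0.085, 0.29, -0.385, 0, 0.11, 0.085, 0.3, -0.4, 0, 0.11, 0.085, 0.3, -0.4, 0, 0.11, 0.085]}}

```text
clock: 1.4
tcp_pos: [0.5115, 0.1332, 0.2396]
orientation: [0.0, 0.132, 0.991, 0.0]
wrist_force: [0.0, 1.2, 0.3]
finger_gap: 0.085
grip_force: 0.0
```

Run:
```python
from h import *
s=env.get_state();print(s['clock'],s['tcp_pos'],s['wrist_force'])
w=cam('wrist');cv2.imwrite('pics/w1.png',w['img']);np.savez('w1.npz',K=w['K'],R=w['R'],t=w['t'],img=w['img'])
print(proj(w,[.571,.159,.04]),proj(w,[.58,-.185,.046]))
```

```text
1.4 [0.5114552  0.1332018  0.23958604] [0.04053612 1.23086434 0.2504176 ]
[318.21461747 231.03441973] [ 42.583412   309.44078838]
```

View pics/w1.png

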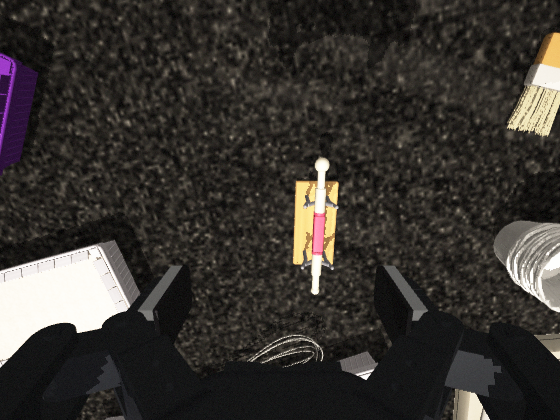

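Wrist view: tool with big ball (321,164), pink grip (319,233), small ball (315,291); tray corner at lower left (105,245). Second view for height.

{"op": "move_arm", "data": {"moves": [0, 0.04, -0.02, 0, 0.085, 0, 0.07, -0.04, 0, 0.085, 0, 0.07, -0.04, 0, 0.085, 0, 0.07, -0.04, 0, 0.085]}}

```text
clock: 1.78
tcp_pos: [0.5093, 0.2061, 0.1977]
orientation: [-0.001, 0.131, 0.991, -0.001]
wrist_force: [0.3, 0.3, 0.7]
finger_gap: 0.0847
grip_force: 0.0
```

```bash
cat >> h.py <<'E'
def toolpts(w,box):
    x,y,ww,h=box; g=cv2.cvtColor(w['img'],cv2.COLOR_BGR2HSV)[y:y+h,x:x+ww].astype(int)
    pk=(((g[...,0]>160)|(g[...,0]<4))&(g[...,1]>110)&(g[...,2]>90))
    iv=(g[...,2]>165)&(g[...,1]<75)
    m=(pk|iv).astype(np.uint8); n,l,st,ce=cv2.connectedComponentsWithStats(cv2.dilate(m,np.ones((3,3))))
    lab=np.bincount(l[pk]).argmax(); m&=(l==lab)
    p=np.argwhere(pk&(l==lab))[:,::-1]+[x,y]; q=np.argwhere(m)[:,::-1]+[x,y]
    c=p.mean(0); v=np.linalg.svd(q-q.mean(0),full_matrices=False)[2][0]
    if v[1]<0: v=-v
    s=(q-q.mean(0))@v; a=q[s<s.min()+1]; b=q[s>s.max()-1]
    return c,a.mean(0),b.mean(0),len(p)
E
python3 - <<'E'
from h import *
s=env.get_state();print(s['clock'],s['tcp_pos'])
w=cam('wrist');z=np.load('w1.npz');w1=dict(K=z['K'],R=z['R'],t=z['t'],img=z['img'])
c0=proj(w,[.571,.159,.04]).astype(int);print(c0)
A=toolpts(w1,(285,145,80,160));B=toolpts(w,(max(c0[0]-60,0),max(c0[1]-100,0),120,185))
print(A,B)
P=[tri((w1,a),(w,b)) for a,b in zip(A[:3],B[:3])]
for p in P:print(p)
d=P[2][0]-P[1][0];print('len',np.linalg.norm(d),'yaw',np.arctan2(d[1],d[0]),'tilt z',d[2])
cv2.imwrite('pics/w2.png',w['img'])
s=cam('scene');e=cam('side');print(tri((s,(270.5,191.5)),(e,(257,236))))
E
```

```text
1.7833 [0.50931586 0.20609754 0.19774882]
[253 265]
(array([318.60526316, 232.31578947]), array([323.125, 158.375]), array([314. , 293.5]), 266) (array([256.18681319, 266.13186813]), array([254.125, 186.375]), array([252.75, 331.75]), 91)
(array([0.5757843 , 0.15926666, 0.03260314]), [0.00022556539389493221, 0.00022556539389515507])
(array([0.49232627, 0.1826781 , 0.04062346]), [0.00029733129891266276, 0.0002973312989126842])
(array([0.64596953, 0.13578672, 0.04273424]), [0.00013069805814232548, 0.0001306980581421919])
len 0.16065337745913766 yaw -0.2962173856367173 tilt z 0.0021107777033760808
(array([0.57183909, 0.15973842, 0.04110153]), [0.0013039473722198398, 0.001303947372219816])
```

{"op": "move_arm", "data": {"moves": [0.03, -0.023, -0.04, -0.03, 0.085, 0.061, -0.046, -0.08, -0.03, 0.085, 0.061, -0.046, -0.1, -0.03, 0.085, 0.061, -0.046, -0.13, -0.03, 0.085, 0.061, -0.046, -0.15, -0.03, 0.085, 0.061, -0.046, -0.169, -0.03, 0.085, 0.061, -0.046, -0.169, -0.03, 0.085], "newtons": 80}}

```text
clock: 2.52
tcp_pos: [0.5692, 0.1577, 0.0271]
orientation: [-0.003, 0.148, 0.989, -0.001]
wrist_force: [-0.4, 0.1, -0.4]
finger_gap: 0.0853
grip_force: 0.0
```

{"op": "move_arm", "data": {"moves": [0, 0, 0, 0, 0.04, 0, 0, 0, 0, 0.005, 0, 0, 0, 0, 0.005, 0, 0, 0, 0, 0.005, 0, 0, 0, 0, 0.005, 0, 0, 0, 0, 0.005, 0, 0, 0, 0, 0.005, 0, 0, 0, 0, 0.005]}}

```text
clock: 3.18
tcp_pos: [0.5719, 0.1585, 0.0312]
orientation: [0.001, 0.147, 0.989, -0.001]
wrist_force: [-0.7, -4.3, 5.4]
finger_gap: 0.0104
grip_force: 78.2
```

{"op": "move_arm", "data": {"moves": [0, 0, 0.02, 0, 0.005, 0, 0, 0.05, 0, 0.005, 0, 0, 0.08, 0, 0.005, 0, 0, 0.11, 0, 0.005, 0, 0, 0.14, 0, 0.005, 0, 0, 0.14, 0, 0.005], "newtons": 100}}

```text
clock: 3.68
tcp_pos: [0.5749, 0.16, 0.177]
orientation: [0.005, 0.147, 0.989, 0.002]
wrist_force: [1.0, 0.4, 0.9]
finger_gap: 0.0099
grip_force: 98.3
```

Run:
```python
from h import *
s=env.get_state();print(s['clock'],s['tcp_pos'],s['orientation'],s['wrist_force'],s['finger_gap'])
w=cam('wrist');a=cam('scene')['img'][100:310,200:480];b=cam('side')['img'][90:300,160:440]
i=np.vstack([np.hstack([cv2.resize(a,(400,300)),cv2.resize(b,(400,300))]),np.hstack([cv2.resize(w['img'],(400,300)),np.zeros((300,400,3),np.uint8)])])
cv2.imwrite('pics/g.png',i)
```

```text
3.6833 [0.57485407 0.15995871 0.17702934] [0.00491208 0.14673278 0.98916232 0.00180694] [0.96503974 0.44638951 0.91799738] 0.009907717826422425
```

View pics/g.png

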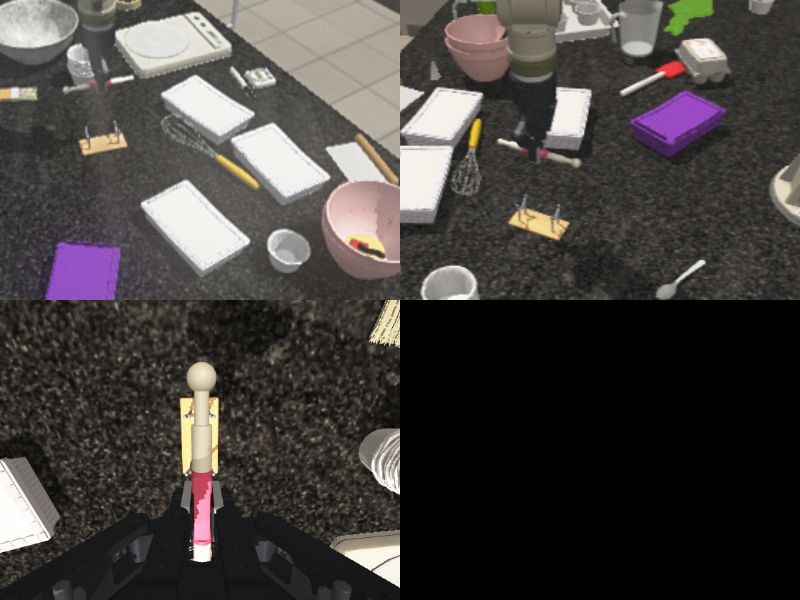

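Tool is held level in the middle of its grip; the ball shows at (283,105) in full wrist pixels and the rest is empty. Now swing to the robot side of the tray.

{"op": "move_arm", "data": {"moves": [-0.013, -0.03, 0.01, -0.12, 0.005, -0.026, -0.06, 0.02, -0.24, 0.005, -0.039, -0.09, 0.03, -0.36, 0.005, -0.052, -0.12, 0.03, -0.48, 0.005, -0.065, -0.15, 0.03, -0.6, 0.005, -0.078, -0.18, 0.03, -0.72, 0.005, -0.091, -0.21, 0.03, -0.84, 0.005, -0.104, -0.24, 0.03, -0.96, 0.005, -0.117, -0.27, 0.03, -1.08, 0.005, -0.13, -0.3, 0.03, -1.2, 0.005, -0.143, -0.33, 0.03, -1.32, 0.005, -0.152, -0.349, 0.03, -1.44, 0.005]}}

```text
clock: 4.83
tcp_pos: [0.4175, -0.1914, 0.1984]
orientation: [-0.001, 0.765, 0.644, -0.001]
wrist_force: [0.7, 0.1, -1.5]
finger_gap: 0.0099
grip_force: 98.3
```

{"op": "move_arm", "data": {"moves": [0, 0, 0, -0.12, 0.005, 0, 0, 0, -0.24, 0.005, 0, 0, 0, -0.36, 0.005, 0, 0, 0, -0.48, 0.005, 0, 0, 0, -0.6, 0.005, 0, 0, 0, -0.72, 0.005, 0, 0, 0, -0.84, 0.005, 0, 0, 0, -0.96, 0.005, 0, 0, 0, -1.08, 0.005, 0, 0, 0, -1.2, 0.005, 0, 0, 0, -1.32, 0.005, 0, 0, 0, -1.41, 0.005]}}

```text
clock: 5.83
tcp_pos: [0.4185, -0.189, 0.1983]
orientation: [-0.001, 1.0, -0.004, -0.002]
wrist_force: [0.3, -0.1, 0.3]
finger_gap: 0.0094
grip_force: 98.3
```

Run:
```python
from h import *
s=env.get_state();print(s['clock'],s['tcp_pos'],s['orientation'],s['wrist_force'],s['joint_pos'])
w=cam('wrist');cv2.imwrite('pics/v1.png',w['img']);np.savez('v1.npz',K=w['K'],R=w['R'],t=w['t'],img=w['img'])
```

```text
5.8333 [ 0.41848951 -0.18904591  0.19826298] [-0.0011779   0.99998812 -0.00446486 -0.00156096] [ 0.29022175 -0.07633029  0.2580209 ] [-5.99531256e-01  1.11456457e-01 -3.11855847e-01  1.15138990e+00
  2.00822688e-04  2.55099078e+00]
```

View pics/v1.png

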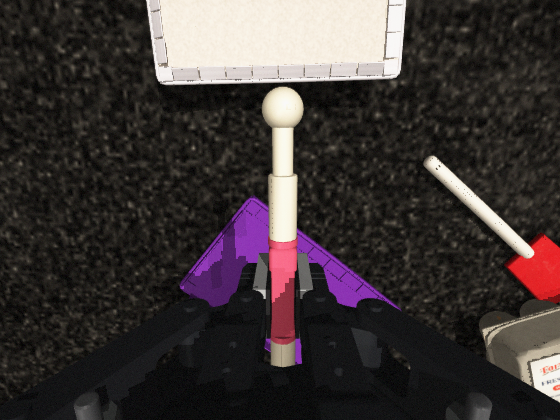

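Wrist view: tray near rim at rows ~70-80, columns 160-400; ball at (283,108); the purple tray lies under the fingers, corner (252,198). I measure purple tray and the white one's near corners.

Run:
```python
from h import *
z=np.load('v1.npz');w=dict(K=z['K'],R=z['R'],t=z['t'],img=z['img'])
s=cam('scene');e=cam('side')
for c,nm,zz in [(s,'s',.05),(e,'e',.05),(w,'w',.05)]:
    g=cv2.cvtColor(c['img'],cv2.COLOR_BGR2HSV)
    m=((abs(g[...,0].astype(int)-138)<12)&(g[...,1]>120)&(g[...,2]>60)).astype(np.uint8)
    ct=max(cv2.findContours(m,0,2)[0],key=cv2.contourArea)
    a=cv2.approxPolyDP(cv2.convexHull(ct),4,True)[:,0]
    print(nm,[(q.tolist(),plane(c,q,zz).round(3)[:2].tolist()) for q in a])
for nm,q in [('tray R corner',(160,82)),('tray L corner',(400,76)),('R lid',(168,76)),('L lid',(386,74))]:
    print(nm,plane(w,q,.047).round(4))
print('tip',proj(w,[.4185,-.189,.1983]))
# ball by hough-like: mask circle
g=cv2.cvtColor(w['img'],cv2.COLOR_BGR2HSV); m=(g[80:132,255:312,2]>90).astype(np.uint8)
print(cv2.minEnclosingCircle(np.argwhere(m[:50])[:,::-1].astype(np.float32)))
for r in (.077,.075):
  b=np.array([.4185+r,-.189-.0007,.2093]);print('ball pred',proj(w,b), (w['R']@b+w['t'])[2])
```

```text
s [([242, 269], [0.325, -0.085]), ([283, 274], [0.413, -0.163]), ([273, 339], [0.284, -0.318]), ([239, 340], [0.212, -0.274]), ([226, 333], [0.194, -0.24])]
e [([387, 166], [0.2, -0.232]), ([381, 178], [0.225, -0.157]), ([347, 199], [0.332, -0.03]), ([325, 186], [0.401, -0.088]), ([320, 175], [0.42, -0.148]), ([359, 153], [0.292, -0.305])]
w [([263, 202], [0.416, -0.171]), ([268, 252], [0.365, -0.174]), ([228, 301], [0.31, -0.132]), ([212, 306], [0.305, -0.115]), ([180, 288], [0.326, -0.084]), ([253, 195], [0.422, -0.162])]
tray R corner [ 0.5205 -0.0863  0.047 ]
tray L corner [ 0.5235 -0.2884  0.047 ]
R lid [ 0.5251 -0.0936  0.047 ]
L lid [ 0.5252 -0.2765  0.047 ]
tip [282.50970295 277.68203947]
((28.0, 17.73469352722168), 33.144020080566406)
ball pred [282.66972001 107.20757515] 0.11705785206615038
ball pred [282.71289279 112.83448926] 0.1176408322140553
```

Purple tray's corner reaches x=0.42, so fingers at x≈0.455 clear it. Tray: near outer edge from (0.5205,-0.086) to (0.5235,-0.288), length 202 mm as it should be. I go above piece a1.

{"op": "move_arm", "data": {"moves": [0.012, -0.025, -0.03, 0, 0.005, 0.024, -0.05, -0.06, 0, 0.005, 0.036, -0.075, -0.09, 0, 0.005, 0.036, -0.075, -0.115, 0, 0.005, 0.036, -0.075, -0.13, 0, 0.005, 0.036, -0.075, -0.138, 0, 0.005, 0.036, -0.075, -0.138, 0, 0.005, 0.036, -0.075, -0.138, 0, 0.005]}}

```text
clock: 6.65
tcp_pos: [0.4552, -0.2645, 0.0622]
orientation: [-0.0, 1.0, -0.001, -0.0]
wrist_force: [1.3, -0.2, 0.2]
finger_gap: 0.0096
grip_force: 98.3
```

Run:
```python
from h import *
s=env.get_state();print(s['clock'],s['tcp_pos'],s['orientation'],s['wrist_force'])
w=cam('wrist');a=cam('scene')
i=np.hstack([cv2.resize(w['img'][60:300,140:440],(500,400)),cv2.resize(a['img'][215:305,285:385],(300,400),interpolation=cv2.INTER_CUBIC)])
cv2.imwrite('pics/p1.png',i)
```

```text
6.65 [ 0.4552228  -0.26449838  0.06215785] [-3.15525927e-04  9.99999369e-01 -9.90771589e-04 -4.26144146e-04] [ 1.28620427 -0.20897575  0.20504641]
```

View pics/p1.png

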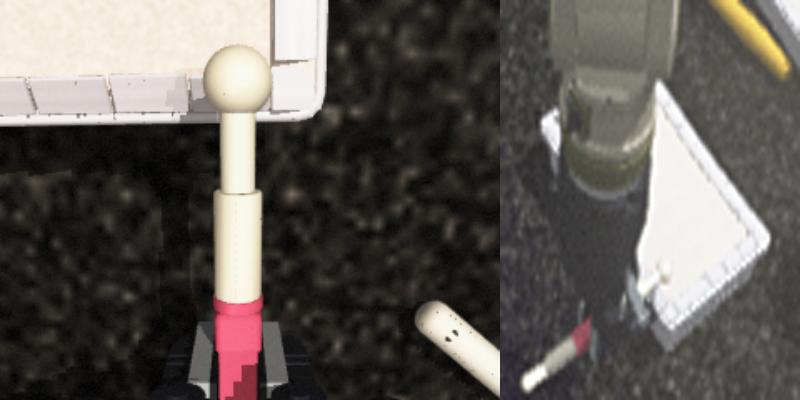

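Ball hovers over the middle of piece 1 (just left of the flat right corner), neck thin enough to clear the fold. Press down slowly.

{"op": "move_arm", "data": {"moves": [0, 0, -0.003, 0, 0.005, 0, 0, -0.006, 0, 0.005, 0, 0, -0.009, 0, 0.005, 0, 0, -0.011, 0, 0.005, 0, 0, -0.013, 0, 0.005, 0, 0, -0.014, 0, 0.005, 0, 0, -0.014, 0, 0.005]}}

```text
clock: 7.33
tcp_pos: [0.4555, -0.2649, 0.0482]
orientation: [0.0, 1.0, -0.002, -0.0]
wrist_force: [0.5, 0.1, 0.7]
finger_gap: 0.0098
grip_force: 98.4
```

{"op": "move_arm", "data": {"moves": [0, 0, -0.001, 0, 0.005, 0, 0, -0.002, 0, 0.005, 0, 0, -0.002, 0, 0.005]}}

```text
clock: 7.58
tcp_pos: [0.4556, -0.265, 0.0462]
orientation: [0.0, 1.0, -0.002, 0.0]
wrist_force: [-0.5, 1.2, -1.0]
finger_gap: 0.0097
grip_force: 98.4
```

{"op": "move_arm", "data": {"moves": [0, 0, -0.001, 0, 0.005, 0, 0, -0.002, 0, 0.005, 0, 0, -0.002, 0, 0.005]}}

```text
clock: 7.83
tcp_pos: [0.4557, -0.265, 0.0445]
orientation: [0.0, 1.0, -0.002, 0.0]
wrist_force: [0.0, -0.2, 3.1]
finger_gap: 0.0098
grip_force: 98.9
```

{"op": "move_arm", "data": {"moves": [0, 0, -0.0005, 0, 0.005, 0, 0, -0.001, 0, 0.005, 0, 0, -0.001, 0, 0.005]}}

```text
clock: 8.08
tcp_pos: [0.4557, -0.2651, 0.0438]
orientation: [0.0, 1.0, -0.002, 0.0]
wrist_force: [-1.5, 0.3, 6.0]
finger_gap: 0.0101
grip_force: 99.2
```

{"op": "move_arm", "data": {"moves": [0, 0, -0.0005, 0, 0.005, 0, 0, -0.001, 0, 0.005, 0, 0, -0.001, 0, 0.005]}}

```text
clock: 8.33
tcp_pos: [0.4556, -0.2651, 0.043]
orientation: [0.0, 1.0, -0.002, 0.0]
wrist_force: [-3.3, 1.3, 8.1]
finger_gap: 0.01
grip_force: 99.6
```

Run:
```python
from h import *
w=cam('wrist');np.savez('v2.npz',K=w['K'],R=w['R'],t=w['t'],img=w['img'])
cv2.imwrite('pics/p2.png',cv2.resize(w['img'][60:180,100:340],(800,400),interpolation=cv2.INTER_CUBIC))
```

```text
(no output)
```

View pics/p2.png

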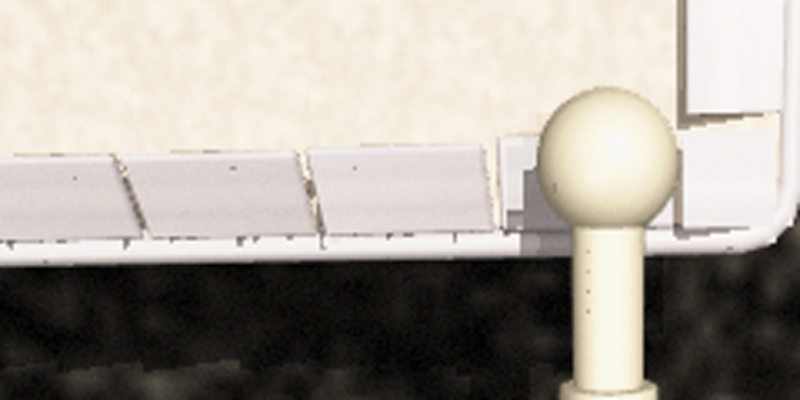

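Piece 1 is now folded (bright like the flat corner at right, seam gap to piece 2 visible at x≈495); pieces 2-4 are still grey. On to piece 2 with the same depth.

{"op": "move_arm", "data": {"moves": [0, 0, 0.004, 0, 0.005, 0, 0, 0.009, 0, 0.005, 0, 0.011, 0.009, 0, 0.005, 0, 0.022, 0.009, 0, 0.005, 0, 0.022, 0.007, 0, 0.005, 0, 0.022, 0.005, 0, 0.005, 0, 0.022, 0.003, 0, 0.005, 0, 0.022, 0.0015, 0, 0.005, 0, 0.022, 0.0005, 0, 0.005, 0, 0.022, 0, 0, 0.005, 0, 0.022, 0, 0, 0.005]}}

```text
clock: 9.3
tcp_pos: [0.4555, -0.2428, 0.0425]
orientation: [-0.0, 1.0, -0.002, 0.0]
wrist_force: [-1.2, 2.8, 6.0]
finger_gap: 0.0098
grip_force: 99.2
```

```bash
cat >> h.py <<'E'
def flaps(w,zz=.047,sd='a'):
    # mean brightness on each piece, just inside fold, and tip-ish
    g=w['img'].astype(float).mean(2); out=[]
    for i in range(8 if sd=='a' else 5):
        if sd=='a': v=-.077+.022*i; o=np.array([.5236-.015*v,-.1875+v,zz]); n=np.array([1,.015,0])*.005; tdir=np.array([-.015,1,0])
        else: u=-.0384+.0191*i; o=np.array([.5836-.0015+u,-.0875+.015*u,zz]); n=np.array([.015,-1,0])*.005; tdir=np.array([1,.015,0])
        vals=[]
        for k in (-.006,-.003,0,.003,.006):
            p=proj(w,o+n+tdir*k); x,y=np.round(p).astype(int)
            if 1<=x<558 and 1<=y<418: vals.append(g[y-1:y+2,x-1:x+2].mean())
        out.append(round(float(np.median(vals))) if vals else None)
    return out
E
python3 - <<'E'
from h import *
z=np.load('v2.npz');w=dict(K=z['K'],R=z['R'],t=z['t'],img=z['img']);print(flaps(w));w=cam('wrist');print(flaps(w),env.get_state()['clock'])
E
```

```text
[222, 224, 216, 217, 218, 206, None, None]
[240, 226, 214, 216, 219, 209, 218, None] 9.35
```

{"op": "move_arm", "data": {"moves": [0, 0, -0.001, 0, 0.005, 0, 0, -0.0015, 0, 0.005, 0, 0, -0.0015, 0, 0.005]}}

```text
clock: 9.6
tcp_pos: [0.4555, -0.2429, 0.0415]
orientation: [-0.0, 1.0, -0.002, 0.0]
wrist_force: [-3.9, 2.5, 8.7]
finger_gap: 0.0101
grip_force: 99.7
```

{"op": "move_arm", "data": {"moves": [0, 0, 0.004, 0, 0.005, 0, 0, 0.009, 0, 0.005, 0, 0.011, 0.009, 0, 0.005, 0, 0.022, 0.009, 0, 0.005, 0, 0.022, 0.007, 0, 0.005, 0, 0.022, 0.005, 0, 0.005, 0, 0.022, 0.003, 0, 0.005, 0, 0.022, 0.0015, 0, 0.005, 0, 0.022, 0.0005, 0, 0.005, 0, 0.022, 0, 0, 0.005, 0, 0.022, 0, 0, 0.005]}}

```text
clock: 10.52
tcp_pos: [0.4556, -0.2208, 0.0411]
orientation: [-0.0, 1.0, -0.002, 0.0]
wrist_force: [-1.4, 2.5, 5.8]
finger_gap: 0.01
grip_force: 99.3
```

Run:
```python
from h import *
w=cam('wrist');print(flaps(w),env.get_state()['clock'])
```

```text
[239, 239, 221, 216, 219, 211, 221, 199] 10.5667
```

{"op": "move_arm", "data": {"moves": [0, 0, -0.001, 0, 0.005, 0, 0, -0.0015, 0, 0.005, 0, 0, -0.0015, 0, 0.005]}}

```text
clock: 10.82
tcp_pos: [0.4556, -0.2209, 0.04]
orientation: [-0.0, 1.0, -0.002, 0.0]
wrist_force: [-3.5, 3.3, 10.0]
finger_gap: 0.0101
grip_force: 99.8
```

{"op": "move_arm", "data": {"moves": [0, 0, 0.004, 0, 0.005, 0, 0, 0.009, 0, 0.005, 0, 0.011, 0.009, 0, 0.005, 0, 0.022, 0.009, 0, 0.005, 0, 0.022, 0.007, 0, 0.005, 0, 0.022, 0.005, 0, 0.005, 0, 0.022, 0.003, 0, 0.005, 0, 0.022, 0.0015, 0, 0.005, 0, 0.022, 0.0005, 0, 0.005, 0, 0.022, 0, 0, 0.005, 0, 0.022, 0, 0, 0.005]}}

```text
clock: 11.73
tcp_pos: [0.4556, -0.1985, 0.0414]
orientation: [-0.0, 1.0, -0.001, 0.0]
wrist_force: [-7.0, 6.4, 22.7]
finger_gap: 0.01
grip_force: 101.8
```

Run:
```python
from h import *
w=cam('wrist');print(flaps(w),env.get_state()['clock'])
```

```text
[238, 239, 240, 218, 219, 212, 223, 203] 11.7833
```

Piece 4 sits higher: 22.7 N, so back off at once and approach the next ones higher.

{"op": "move_arm", "data": {"moves": [0, 0, 0.004, 0, 0.005, 0, 0, 0.009, 0, 0.005, 0, 0.011, 0.012, 0, 0.005, 0, 0.022, 0.012, 0, 0.005, 0, 0.022, 0.01, 0, 0.005, 0, 0.022, 0.008, 0, 0.005, 0, 0.022, 0.006, 0, 0.005, 0, 0.022, 0.0045, 0, 0.005, 0, 0.022, 0.0035, 0, 0.005, 0, 0.022, 0.003, 0, 0.005, 0, 0.022, 0.003, 0, 0.005]}}

```text
clock: 12.7
tcp_pos: [0.4557, -0.1769, 0.0428]
orientation: [-0.0, 1.0, -0.002, 0.0]
wrist_force: [-1.3, 2.1, 7.4]
finger_gap: 0.01
grip_force: 99.5
```

Run:
```python
from h import *
w=cam('wrist');print(flaps(w),env.get_state()['clock'])
```

```text
[237, 239, 240, 241, 200, 212, 223, 206] 12.75
```

{"op": "move_arm", "data": {"moves": [0, 0, -0.0005, 0, 0.005, 0, 0, -0.001, 0, 0.005, 0, 0, -0.001, 0, 0.005]}}

```text
clock: 13.0
tcp_pos: [0.4558, -0.177, 0.0425]
orientation: [0.0, 1.0, -0.002, 0.0]
wrist_force: [-2.8, 3.0, 13.2]
finger_gap: 0.0098
grip_force: 100.3
```

{"op": "move_arm", "data": {"moves": [0, 0, 0.004, 0, 0.005, 0, 0, 0.009, 0, 0.005, 0, 0.011, 0.012, 0, 0.005, 0, 0.022, 0.012, 0, 0.005, 0, 0.022, 0.01, 0, 0.005, 0, 0.022, 0.008, 0, 0.005, 0, 0.022, 0.006, 0, 0.005, 0, 0.022, 0.0045, 0, 0.005, 0, 0.022, 0.0035, 0, 0.005, 0, 0.022, 0.003, 0, 0.005, 0, 0.022, 0.003, 0, 0.005]}}

```text
clock: 13.92
tcp_pos: [0.4561, -0.1551, 0.0444]
orientation: [0.0, 1.0, -0.002, 0.0]
wrist_force: [1.9, -2.3, 2.0]
finger_gap: 0.0101
grip_force: 98.6
```

Run:
```python
from h import *
w=cam('wrist');print(flaps(w),env.get_state()['clock'])
```

```text
[234, 237, 239, 240, 241, 187, 222, 207] 13.9667
```

Piece 5 is flat. Lower on piece 6 by small steps.

{"op": "move_arm", "data": {"moves": [0, 0, -0.001, 0, 0.005, 0, 0, -0.0018, 0, 0.005, 0, 0, -0.002, 0, 0.005, 0, 0, -0.002, 0, 0.005]}}

```text
clock: 14.3
tcp_pos: [0.4563, -0.1551, 0.044]
orientation: [0.0, 1.0, -0.002, 0.001]
wrist_force: [-0.4, -0.0, 15.7]
finger_gap: 0.0101
grip_force: 100.7
```

{"op": "move_arm", "data": {"moves": [0, 0, -0.0005, 0, 0.005, 0, 0, -0.001, 0, 0.005, 0, 0, -0.001, 0, 0.005]}}

```text
clock: 14.55
tcp_pos: [0.4563, -0.1551, 0.0438]
orientation: [0.001, 1.0, -0.002, 0.001]
wrist_force: [-3.8, 0.3, 24.6]
finger_gap: 0.0096
grip_force: 101.9
```

Close to the limit; lift, and from now on one small step at a time. Piece 7, stopping higher.

{"op": "move_arm", "data": {"moves": [0, 0, 0.004, 0, 0.005, 0, 0, 0.01, 0, 0.005, 0, 0.011, 0.014, 0, 0.005, 0, 0.022, 0.014, 0, 0.005, 0, 0.022, 0.012, 0, 0.005, 0, 0.022, 0.01, 0, 0.005, 0, 0.022, 0.008, 0, 0.005, 0, 0.022, 0.006, 0, 0.005, 0, 0.022, 0.0045, 0, 0.005, 0, 0.022, 0.0035, 0, 0.005, 0, 0.022, 0.0035, 0, 0.005]}}

```text
clock: 15.47
tcp_pos: [0.455, -0.1319, 0.0481]
orientation: [-0.0, 1.0, -0.001, 0.0]
wrist_force: [-11.7, 7.4, 41.4]
finger_gap: 0.0101
grip_force: 104.8
```

Run:
```python
from h import *
w=cam('wrist');print(flaps(w),env.get_state()['clock'])
```

```text
[None, 234, 237, 239, 240, 242, 215, 208] 15.5167
```

{"op": "move_arm", "data": {"moves": [0, 0, 0.006, 0, 0.005, 0, 0, 0.012, 0, 0.005, 0, 0, 0.012, 0, 0.005]}}

```text
clock: 15.77
tcp_pos: [0.456, -0.1329, 0.0574]
orientation: [0.0, 1.0, -0.001, 0.0]
wrist_force: [0.9, -0.8, -0.8]
finger_gap: 0.0099
grip_force: 98.7
```

Run:
```python
from h import *
s=env.get_state();print(s['clock'],s['tcp_pos'],s['wrist_force'],s['ft_torque'])
w=cam('wrist');a=cam('scene');e=cam('side');print(flaps(w))
i=np.hstack([cv2.resize(w['img'],(480,360)),cv2.resize(e['img'][130:220,230:400],(320,360),interpolation=cv2.INTER_CUBIC)])
cv2.imwrite('pics/q1.png',i)
```

```text
15.7667 [ 0.455963   -0.13294967  0.05735137] [ 0.94033653 -0.79128583 -0.80616909] [-0.03070742 -0.04587362 -0.03419908]
[None, 235, 238, 240, 241, 241, 197, 209]
```

View pics/q1.png

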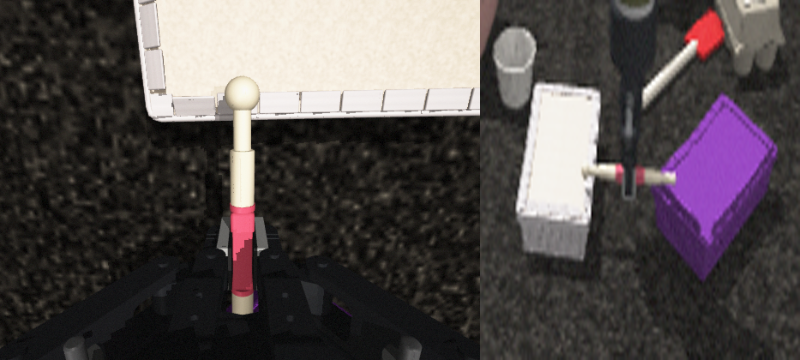

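The tail of the tool (small ball) came down on the purple tray, not the lid: the white tray looks unmoved, a1–a6 are bright, a7 and a8 still grey. I turn the tool so that its tail passes clear of the purple corner; first check the joint 6 margin.

Run:
```python
from h import *
s=env.get_state();q=s['joint_pos'];print(q.round(3))
for psi in (-.2,-.25,-.3):
  for by in (-.1325,-.1105):
    b=np.array([.5322,by]);T=b-.0765*np.array([np.cos(psi),np.sin(psi)])
    r=np.hypot(*T);q1=q[0]-np.arctan2(s['tcp_pos'][1],s['tcp_pos'][0])+np.arctan2(T[1],T[0])
    print(psi,by,T.round(4),'tail',(b-.15*np.array([np.cos(psi),np.sin(psi)])).round(3),'q6~',q1-psi+np.pi)
g=cam('side')
hsv=cv2.cvtColor(g['img'],cv2.COLOR_BGR2HSV);m=((abs(hsv[...,0].astype(int)-138)<12)&(hsv[...,1]>120)&(hsv[...,2]>60)).astype(np.uint8)
ct=max(cv2.findContours(m,0,2)[0],key=cv2.contourArea)
print([(p.tolist(),plane(g,p,.05).round(3)[:2].tolist()) for p in cv2.approxPolyDP(cv2.convexHull(ct),4,True)[:,0]])
```

```text
[-0.453  0.263 -0.506  0.802 -0.     2.692]
-0.2 -0.1325 [ 0.4572 -0.1173] tail [ 0.385 -0.103] q6~ 2.920964061567491
-0.2 -0.1105 [ 0.4572 -0.0953] tail [ 0.385 -0.081] q6~ 2.9666063160238894
-0.25 -0.1325 [ 0.4581 -0.1136] tail [ 0.387 -0.095] q6~ 2.9790652506195143
-0.25 -0.1105 [ 0.4581 -0.0916] tail [ 0.387 -0.073] q6~ 3.0247920906969963
-0.3 -0.1325 [ 0.4591 -0.1099] tail [ 0.389 -0.088] q6~ 3.0371627043267875
-0.3 -0.1105 [ 0.4591 -0.0879] tail [ 0.389 -0.066] q6~ 3.082949269792299
[([387, 167], [0.201, -0.225]), ([349, 199], [0.326, -0.031]), ([324, 186], [0.404, -0.088]), ([321, 177], [0.416, -0.137]), ([358, 153], [0.295, -0.304])]
```

{"op": "move_arm", "data": {"moves": [0, 0.003, 0, -0.05, 0.005, 0, 0.009, 0, -0.12, 0.005, 0.001, 0.014, 0, -0.19, 0.005, 0.002, 0.019, 0, -0.25, 0.005, 0.002, 0.019, -0.003, -0.25, 0.005, 0.002, 0.019, -0.006, -0.25, 0.005, 0.002, 0.019, -0.009, -0.25, 0.005, 0.002, 0.019, -0.01, -0.25, 0.005, 0.002, 0.019, -0.01, -0.25, 0.005]}}

```text
clock: 16.72
tcp_pos: [0.4573, -0.114, 0.0465]
orientation: [-0.0, 0.992, -0.126, -0.0]
wrist_force: [-1.0, 0.8, 1.2]
finger_gap: 0.0097
grip_force: 99.0
```

Run:
```python
from h import *
w=cam('wrist');print(flaps(w),env.get_state()['clock'],env.get_state()['joint_pos'][5])
p=proj(w,[.5236-.015*.055+.007,-.1325,.049]);print(p)
```

```text
[None, 232, 235, 239, 240, 242, 216, 209] 16.7667 2.979815276208519
[282.33879396 113.35726271]
```

Small steps down on piece 7.

{"op": "move_arm", "data": {"moves": [0, 0, -0.001, 0, 0.005, 0, 0, -0.0018, 0, 0.005, 0, 0, -0.002, 0, 0.005, 0, 0, -0.002, 0, 0.005]}}

```text
clock: 17.1
tcp_pos: [0.4574, -0.114, 0.0452]
orientation: [0.0, 0.992, -0.126, 0.0]
wrist_force: [-2.7, 0.8, 5.0]
finger_gap: 0.0099
grip_force: 99.5
```

{"op": "move_arm", "data": {"moves": [0, 0, -0.0007, 0, 0.005, 0, 0, -0.001, 0, 0.005, 0, 0, -0.001, 0, 0.005]}}

```text
clock: 17.35
tcp_pos: [0.4574, -0.114, 0.0444]
orientation: [0.0, 0.992, -0.126, 0.0]
wrist_force: [-4.1, 0.3, 8.2]
finger_gap: 0.0101
grip_force: 99.8
```

{"op": "move_arm", "data": {"moves": [0, 0, -0.0005, 0, 0.005, 0, 0, -0.0007, 0, 0.005, 0, 0, -0.0007, 0, 0.005]}}

```text
clock: 17.6
tcp_pos: [0.4573, -0.114, 0.0439]
orientation: [0.0, 0.992, -0.126, 0.0]
wrist_force: [-4.3, 1.1, 9.0]
finger_gap: 0.01
grip_force: 100.1
```

{"op": "move_arm", "data": {"moves": [0, 0, 0.004, 0, 0.005, 0, 0, 0.009, 0, 0.005, 0, 0.011, 0.012, 0, 0.005, 0, 0.022, 0.012, 0, 0.005, 0, 0.022, 0.01, 0, 0.005, 0, 0.022, 0.008, 0, 0.005, 0, 0.022, 0.006, 0, 0.005, 0, 0.022, 0.0045, 0, 0.005, 0, 0.022, 0.0035, 0, 0.005, 0, 0.022, 0.0035, 0, 0.005]}}

```text
clock: 18.43
tcp_pos: [0.4575, -0.0918, 0.0466]
orientation: [-0.0, 0.992, -0.126, -0.0]
wrist_force: [-1.1, 1.4, 4.5]
finger_gap: 0.0095
grip_force: 99.4
```

Run:
```python
from h import *
w=cam('wrist');print(flaps(w),env.get_state()['clock'])
```

```text
[None, None, 233, 235, 238, 241, 243, 208] 18.4833
```

Piece 7 is flat (243). Piece 8:

{"op": "move_arm", "data": {"moves": [0, 0, -0.0007, 0, 0.005, 0, 0, -0.0015, 0, 0.005, 0, 0, -0.0015, 0, 0.005]}}

```text
clock: 18.73
tcp_pos: [0.4575, -0.0919, 0.0455]
orientation: [-0.0, 0.992, -0.126, 0.0]
wrist_force: [-3.0, 2.5, 8.5]
finger_gap: 0.0102
grip_force: 99.9
```

{"op": "move_arm", "data": {"moves": [0, 0, -0.0005, 0, 0.005, 0, 0, -0.001, 0, 0.005, 0, 0, -0.001, 0, 0.005]}}

```text
clock: 18.98
tcp_pos: [0.4575, -0.0919, 0.0448]
orientation: [0.0, 0.992, -0.126, 0.0]
wrist_force: [-4.4, 3.3, 10.7]
finger_gap: 0.0101
grip_force: 100.2
```

{"op": "move_arm", "data": {"moves": [0, 0, 0.006, 0, 0.005, 0, 0, 0.02, 0, 0.005, 0, 0, 0.05, 0.06, 0.005, 0, 0, 0.08, 0.18, 0.005, 0, 0, 0.09, 0.25, 0.005, 0, 0, 0.09, 0.25, 0.005]}}

```text
clock: 19.48
tcp_pos: [0.4594, -0.093, 0.1368]
orientation: [0.001, 1.0, -0.001, 0.002]
wrist_force: [0.4, 0.3, -0.4]
finger_gap: 0.01
grip_force: 98.7
```

Run:
```python
from h import *
w=cam('wrist');print(flaps(w),flaps(w,sd='b'),env.get_state()['tcp_pos'])
np.savez('v3.npz',K=w['K'],R=w['R'],t=w['t'],img=w['img'])
cv2.imwrite('pics/r1.png',w['img'][0:180])
```

```text
[234, 236, 237, 239, 240, 240, 241, 241] [245, 215, 209, 213, None] [ 0.45835446 -0.09251224  0.1350436 ]
```

{"op": "move_arm", "data": {"moves": [0.01, 0.007, 0.01, 0.12, 0.005, 0.02, 0.014, 0.02, 0.24, 0.005, 0.03, 0.021, 0.02, 0.36, 0.005, 0.04, 0.028, 0.02, 0.48, 0.005, 0.05, 0.035, 0.02, 0.6, 0.005, 0.06, 0.042, 0.02, 0.72, 0.005, 0.07, 0.049, 0.02, 0.84, 0.005, 0.08, 0.056, 0.02, 0.96, 0.005, 0.085, 0.063, 0.02, 1.08, 0.005, 0.09, 0.07, 0.02, 1.2, 0.005, 0.09, 0.074, 0.02, 1.32, 0.005, 0.09, 0.074, 0.02, 1.44, 0.005]}}

```text
clock: 20.53
tcp_pos: [0.5464, -0.0171, 0.1516]
orientation: [-0.002, 0.751, 0.66, -0.001]
wrist_force: [-0.5, 0.3, -1.2]
finger_gap: 0.0097
grip_force: 98.7
```

{"op": "move_arm", "data": {"moves": [0, 0, 0, 0.12, 0.005, 0, 0, 0, 0.24, 0.005, 0, 0, 0, 0.36, 0.005, 0, 0, 0, 0.48, 0.005, 0, 0, 0, 0.6, 0.005, 0, 0, 0, 0.72, 0.005, 0, 0, 0, 0.84, 0.005, 0, 0, 0, 0.96, 0.005, 0, 0, 0, 1.08, 0.005, 0, 0, 0, 1.2, 0.005, 0, 0, 0, 1.32, 0.005, 0, 0, 0, 1.44, 0.005]}}

```text
clock: 21.53
tcp_pos: [0.5462, -0.0179, 0.1517]
orientation: [-0.002, 0.13, 0.991, -0.0]
wrist_force: [-0.0, 0.8, -1.7]
finger_gap: 0.0102
grip_force: 98.7
```

{"op": "move_arm", "data": {"moves": [0, 0, 0, 0.12, 0.005, 0, 0, 0, 0.24, 0.005, 0, 0, 0, 0.36, 0.005, 0, 0, 0, 0.48, 0.005, 0, 0, 0, 0.6, 0.005, 0, 0, 0, 0.72, 0.005, 0, 0, 0, 0.84, 0.005, 0, 0, 0, 0.96, 0.005, 0, 0, 0, 1.08, 0.005, 0, 0, 0, 1.2, 0.005, 0, 0, 0, 1.32, 0.005, 0, 0, 0, 1.44, 0.005]}}

```text
clock: 22.53
tcp_pos: [0.5462, -0.0179, 0.1517]
orientation: [-0.002, -0.556, 0.831, 0.001]
wrist_force: [0.7, 0.0, -0.6]
finger_gap: 0.0101
grip_force: 98.7
```

{"op": "move_arm", "data": {"moves": [0, 0, -0.02, 0.12, 0.005, 0, 0, -0.04, 0.24, 0.005, 0, 0, -0.06, 0.36, 0.005, 0, 0, -0.07, 0.4, 0.005, 0, 0, -0.07, 0.4, 0.005, 0, 0, -0.07, 0.4, 0.005]}}

```text
clock: 23.03
tcp_pos: [0.5458, -0.0178, 0.082]
orientation: [0.001, 0.708, -0.707, -0.002]
wrist_force: [-0.6, -0.0, -0.0]
finger_gap: 0.0098
grip_force: 98.7
```

Run:
```python
from h import *
s=env.get_state();w=cam('wrist');print(s['clock'],s['tcp_pos'],s['orientation'],s['joint_pos'],flaps(w,sd='b'))
z=np.load('v3.npz');v=dict(K=z['K'],R=z['R'],t=z['t'],img=z['img'])
cv2.imwrite('pics/r2.png',np.vstack([cv2.resize(v['img'][0:200],(800,286)),cv2.resize(w['img'][0:200],(800,286))]))
```

```text
23.0333 [ 0.54579946 -0.01775933  0.08204167] [ 0.00139276  0.70755049 -0.70665907 -0.00182271] [-1.79435343e-01  3.59970116e-01 -2.90500586e-01  9.24908362e-01
 -2.16207316e-04 -1.75149183e+00] [240, 208, 208, 214, 207]
```

View pics/r2.png

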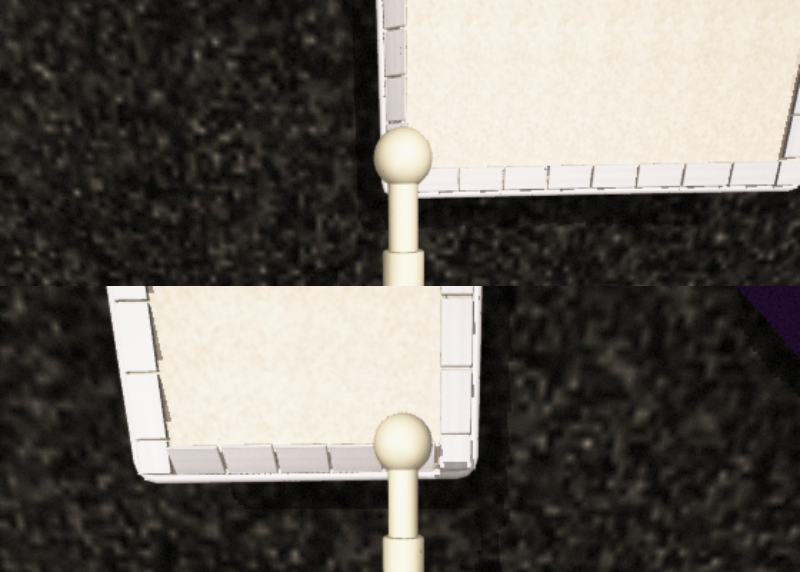

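All long-side pieces are bright and flat (upper strip); lower strip shows the short side, b5…b1 from left to right, still grey, with the ball near b1. I localise the pieces.

Run:
```python
from h import *
w=cam('wrist')
for n,q in [('b1',(287,122)),('b3',(211,122)),('b5',(137,122)),('b5end outer',(103,134)),('corner outer',(333,130)),('b5 fold',(137,131)),('b2 fold',(249,130))]: print(n,plane(w,q,.047).round(4))
s=env.get_state();print('ball',s['tcp_pos']+np.array([0,-.0765,.011]),proj(w,s['tcp_pos']+np.array([0,-.0765,.011])))
```

```text
b1 [ 0.5446 -0.0887  0.047 ]
b3 [ 0.5843 -0.0886  0.047 ]
b5 [ 0.6229 -0.0885  0.047 ]
b5end outer [ 0.6416 -0.0824  0.047 ]
corner outer [ 0.5203 -0.0847  0.047 ]
b5 fold [ 0.6235 -0.084   0.047 ]
b2 fold [ 0.5646 -0.0846  0.047 ]
ball [ 0.54753902 -0.09447611  0.0950469 ] [281.19679886 107.72165762]
```

{"op": "move_arm", "data": {"moves": [-0.003, 0.002, -0.01, 0, 0.005, -0.003, 0.002, -0.02, 0, 0.005, -0.003, 0.002, -0.026, 0, 0.005, -0.003, 0.002, -0.03, 0, 0.005, -0.003, 0.002, -0.033, 0, 0.005, -0.003, 0.002, -0.036, 0, 0.005, -0.003, 0.002, -0.036, 0, 0.005]}}

```text
clock: 23.72
tcp_pos: [0.5448, -0.0161, 0.0481]
orientation: [0.0, 0.709, -0.706, 0.0]
wrist_force: [-1.0, -0.6, 2.5]
finger_gap: 0.0098
grip_force: 99.1
```

{"op": "move_arm", "data": {"moves": [0, 0, -0.001, 0, 0.005, 0, 0, -0.0018, 0, 0.005, 0, 0, -0.002, 0, 0.005, 0, 0, -0.002, 0, 0.005]}}

```text
clock: 24.05
tcp_pos: [0.545, -0.0161, 0.047]
orientation: [-0.0, 0.709, -0.706, 0.001]
wrist_force: [-2.6, 1.4, 5.2]
finger_gap: 0.01
grip_force: 99.6
```

{"op": "move_arm", "data": {"moves": [0, 0, -0.0007, 0, 0.005, 0, 0, -0.0015, 0, 0.005, 0, 0, -0.0015, 0, 0.005]}}

```text
clock: 24.3
tcp_pos: [0.5452, -0.0161, 0.0459]
orientation: [-0.0, 0.709, -0.706, 0.001]
wrist_force: [-3.4, 0.2, 10.2]
finger_gap: 0.0097
grip_force: 100.1
```

{"op": "move_arm", "data": {"moves": [0, 0, -0.0005, 0, 0.005, 0, 0, -0.0008, 0, 0.005, 0, 0, -0.0008, 0, 0.005]}}

```text
clock: 24.55
tcp_pos: [0.5453, -0.016, 0.0454]
orientation: [-0.0, 0.709, -0.706, 0.001]
wrist_force: [-2.2, 1.1, 11.8]
finger_gap: 0.01
grip_force: 100.3
```

{"op": "move_arm", "data": {"moves": [0, 0, 0.004, 0, 0.005, 0, 0, 0.009, 0, 0.005, 0.01, 0, 0.012, 0, 0.005, 0.0195, 0, 0.012, 0, 0.005, 0.0195, 0, 0.01, 0, 0.005, 0.0195, 0, 0.008, 0, 0.005, 0.0195, 0, 0.006, 0, 0.005, 0.0195, 0, 0.0045, 0, 0.005, 0.0195, 0, 0.0035, 0, 0.005, 0.0195, 0, 0.0035, 0, 0.005]}}

```text
clock: 25.38
tcp_pos: [0.5635, -0.0158, 0.0474]
orientation: [0.0, 0.709, -0.706, -0.0]
wrist_force: [0.1, 0.7, 4.3]
finger_gap: 0.0101
grip_force: 99.4
```

```bash
cat >> h.py <<'E'
def fb(w):
    g=w['img'].astype(float).mean(2);o=[]
    for i in range(5):
        P=[proj(w,[.5445+.0196*i+k,-.0895,.0475]) for k in (-.006,-.003,0,.003,.006)]
        o.append([round(float(g[int(p[1]+.5),int(p[0]+.5)])) for p in P if 0<=p[0]<559 and 0<=p[1]<419])
    return o
E
python3 - <<'E'
from h import *
w=cam('wrist');print(fb(w),env.get_state()['clock'])
E
```

```text
[[236, 237, 238, 238, 237], [166, 227, 236, 235, 212], [205, 208, 207, 210, 207], [211, 212, 213, 217, 216], [210, 211, 210, 211, 210]] 25.4333
```

{"op": "move_arm", "data": {"moves": [0, 0, -0.001, 0, 0.005, 0, 0, -0.0018, 0, 0.005, 0, 0, -0.002, 0, 0.005, 0, 0, -0.002, 0, 0.005]}}

```text
clock: 25.77
tcp_pos: [0.5639, -0.0157, 0.0462]
orientation: [-0.0, 0.709, -0.706, 0.0]
wrist_force: [-2.5, 1.2, 9.3]
finger_gap: 0.0101
grip_force: 100.0
```

{"op": "move_arm", "data": {"moves": [0, 0, -0.0007, 0, 0.005, 0, 0, -0.001, 0, 0.005, 0, 0, -0.001, 0, 0.005]}}

```text
clock: 26.02
tcp_pos: [0.564, -0.0157, 0.0455]
orientation: [-0.0, 0.709, -0.706, 0.0]
wrist_force: [-3.5, 2.2, 10.6]
finger_gap: 0.0097
grip_force: 100.3
```

{"op": "move_arm", "data": {"moves": [0, 0, 0.004, 0, 0.005, 0, 0, 0.009, 0, 0.005, 0.01, 0, 0.012, 0, 0.005, 0.0197, 0, 0.012, 0, 0.005, 0.0197, 0, 0.01, 0, 0.005, 0.0197, 0, 0.008, 0, 0.005, 0.0197, 0, 0.006, 0, 0.005, 0.0197, 0, 0.0045, 0, 0.005, 0.0197, 0, 0.0035, 0, 0.005, 0.0197, 0, 0.0035, 0, 0.005]}}

```text
clock: 26.85
tcp_pos: [0.5831, -0.0158, 0.0478]
orientation: [0.0, 0.709, -0.706, -0.0]
wrist_force: [-0.3, 0.1, 3.5]
finger_gap: 0.0101
grip_force: 99.3
```

Run:
```python
from h import *
w=cam('wrist');print(fb(w),env.get_state()['clock'])
```

```text
[[236, 237, 238, 238, 237], [237, 236, 236, 237, 238], [183, 224, 236, 236, 213], [212, 212, 216, 216, 217], [208, 211, 211, 212, 212]] 26.9
```

b2 flat. b3:

{"op": "move_arm", "data": {"moves": [0, 0, -0.001, 0, 0.005, 0, 0, -0.0018, 0, 0.005, 0, 0, -0.0025, 0, 0.005, 0, 0, -0.0025, 0, 0.005]}}

```text
clock: 27.23
tcp_pos: [0.5835, -0.0158, 0.0461]
orientation: [0.0, 0.709, -0.706, 0.0]
wrist_force: [-2.5, 2.5, 9.0]
finger_gap: 0.0095
grip_force: 100.0
```

{"op": "move_arm", "data": {"moves": [0, 0, -0.0007, 0, 0.005, 0, 0, -0.001, 0, 0.005, 0, 0, -0.001, 0, 0.005]}}

```text
clock: 27.48
tcp_pos: [0.5837, -0.0157, 0.0455]
orientation: [-0.0, 0.709, -0.706, 0.0]
wrist_force: [-4.4, 2.4, 10.7]
finger_gap: 0.01
grip_force: 100.3
```

{"op": "move_arm", "data": {"moves": [0, 0, -0.0005, 0, 0.005, 0, 0, -0.0007, 0, 0.005, 0, 0, -0.0007, 0, 0.005]}}

```text
clock: 27.73
tcp_pos: [0.5837, -0.0157, 0.0451]
orientation: [-0.0, 0.709, -0.706, 0.0]
wrist_force: [-3.3, 1.9, 12.2]
finger_gap: 0.0104
grip_force: 100.5
```

{"op": "move_arm", "data": {"moves": [0, 0, 0.004, 0, 0.005, 0, 0, 0.009, 0, 0.005, 0.01, 0, 0.012, 0, 0.005, 0.0197, 0, 0.012, 0, 0.005, 0.0197, 0, 0.01, 0, 0.005, 0.0197, 0, 0.008, 0, 0.005, 0.0197, 0, 0.006, 0, 0.005, 0.0197, 0, 0.0047, 0, 0.005, 0.0197, 0, 0.004, 0, 0.005, 0.0197, 0, 0.004, 0, 0.005]}}

```text
clock: 28.57
tcp_pos: [0.603, -0.0158, 0.0478]
orientation: [0.0, 0.709, -0.706, -0.0]
wrist_force: [-1.5, -0.4, 3.9]
finger_gap: 0.0104
grip_force: 99.3
```

Run:
```python
from h import *
w=cam('wrist');print(fb(w),env.get_state()['clock'])
```

```text
[[236, 236, 238, 237, 238], [236, 237, 236, 238, 239], [236, 237, 237, 238, 239], [168, 222, 237, 235, 220], [209, 210, 213, 214, 213]] 28.6167
```

b3 flat. b4:

{"op": "move_arm", "data": {"moves": [0, 0, -0.001, 0, 0.005, 0, 0, -0.0018, 0, 0.005, 0, 0, -0.0025, 0, 0.005, 0, 0, -0.0025, 0, 0.005]}}

```text
clock: 28.95
tcp_pos: [0.6034, -0.0157, 0.046]
orientation: [-0.0, 0.709, -0.706, 0.0]
wrist_force: [-2.8, 2.3, 9.4]
finger_gap: 0.01
grip_force: 100.1
```

{"op": "move_arm", "data": {"moves": [0, 0, -0.0007, 0, 0.005, 0, 0, -0.0013, 0, 0.005, 0, 0, -0.0013, 0, 0.005]}}

```text
clock: 29.2
tcp_pos: [0.6035, -0.0156, 0.0452]
orientation: [-0.0, 0.709, -0.706, 0.0]
wrist_force: [-3.4, 3.4, 13.1]
finger_gap: 0.0099
grip_force: 100.5
```

{"op": "move_arm", "data": {"moves": [0, 0, 0.004, 0, 0.005, 0, 0, 0.009, 0, 0.005, 0.01, 0, 0.012, 0, 0.005, 0.0195, 0, 0.012, 0, 0.005, 0.0195, 0, 0.01, 0, 0.005, 0.0195, 0, 0.008, 0, 0.005, 0.0195, 0, 0.006, 0, 0.005, 0.0195, 0, 0.0047, 0, 0.005, 0.0195, 0, 0.004, 0, 0.005, 0.0195, 0, 0.004, 0, 0.005]}}

```text
clock: 30.03
tcp_pos: [0.6223, -0.0158, 0.0479]
orientation: [0.0, 0.709, -0.706, -0.0]
wrist_force: [-1.4, 0.8, 3.4]
finger_gap: 0.0098
grip_force: 99.2
```

Run:
```python
from h import *
w=cam('wrist');print(fb(w),env.get_state()['clock'])
```

```text
[[235, 235, 235, 237, 238], [236, 236, 237, 237, 237], [237, 237, 236, 237, 238], [237, 236, 237, 236, 237], [169, 227, 236, 237, 215]] 30.0833
```

b5:

{"op": "move_arm", "data": {"moves": [0, 0, -0.001, 0, 0.005, 0, 0, -0.0018, 0, 0.005, 0, 0, -0.0025, 0, 0.005, 0, 0, -0.0025, 0, 0.005]}}

```text
clock: 30.42
tcp_pos: [0.6228, -0.0157, 0.0462]
orientation: [0.0, 0.709, -0.706, 0.0]
wrist_force: [-2.7, 1.9, 9.3]
finger_gap: 0.0099
grip_force: 100.0
```

{"op": "move_arm", "data": {"moves": [0, 0, -0.0007, 0, 0.005, 0, 0, -0.0013, 0, 0.005, 0, 0, -0.0013, 0, 0.005]}}

```text
clock: 30.67
tcp_pos: [0.6229, -0.0157, 0.0454]
orientation: [-0.0, 0.709, -0.706, 0.0]
wrist_force: [-3.7, 2.2, 12.0]
finger_gap: 0.0094
grip_force: 100.4
```

{"op": "move_arm", "data": {"moves": [0, 0, 0.004, 0, 0.005, 0, 0, 0.01, 0, 0.005, -0.02, 0, 0.03, 0, 0.005, -0.04, 0, 0.05, 0, 0.005, -0.04, 0, 0.07, 0, 0.005, -0.04, 0, 0.07, 0, 0.005, -0.04, 0, 0.07, 0, 0.005]}}

```text
clock: 31.25
tcp_pos: [0.584, -0.016, 0.1151]
orientation: [-0.001, 0.709, -0.706, 0.001]
wrist_force: [0.1, 0.9, -0.9]
finger_gap: 0.01
grip_force: 98.7
```

Run:
```python
from h import *
s=env.get_state();w=cam('wrist');print(s['clock'],s['tcp_pos'],fb(w),flaps(w))
g=w['img'].astype(float).mean(2)
for n,P in [('x+60 side',[(.64,y) for y in (-.11,-.13,-.15,-.17)]),('x-60',[(.5285,y) for y in (-.11,-.13,-.155,-.175)]),('corner',[(.528,-.090),(.638,-.088)])]:
    print(n,[(np.round(proj(w,[*p,.047])).astype(int).tolist(),round(g[tuple(np.round(proj(w,[*p,.047])).astype(int)[::-1])])) for p in P])
cv2.imwrite('pics/z1.png',cv2.resize(w['img'][0:210],(800,300)))
```

```text
31.25 [ 0.58403308 -0.01602989  0.11512896] [[238, 239, 239, 239, 239], [238, 238, 238, 239, 239], [190, 225, 233, 234, 233], [236, 239, 239, 239, 239], [239, 239, 240, 240, 235]] [None, None, None, None, None, 235, 237, 239]
x+60 side [([190, 81], 247), ([187, 43], 247), ([185, 4], 245), ([181, -38], 11)]
x-60 [([376, 81], 239), ([380, 44], 238), ([384, -5], 11), ([387, -48], 17)]
corner [([374, 116], 240), ([196, 119], 246)]
```

View pics/z1.png

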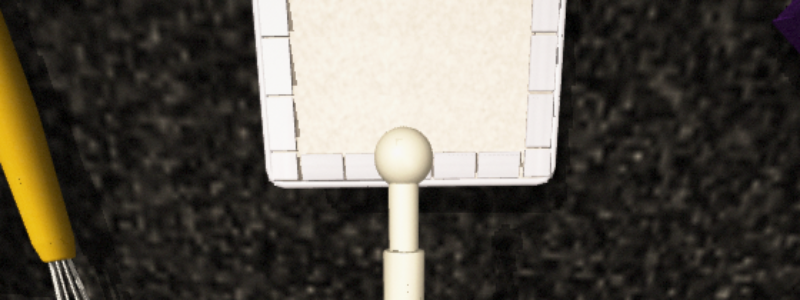

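Everything looks folded (bright like the flat corners), but the depth kept yielding at 10-12 N, so some pieces may not be quite down. I make a firmer second pass, starting on b3 where I am.

{"op": "move_arm", "data": {"moves": [0, 0, -0.03, 0, 0.005, 0, 0, -0.055, 0, 0.005, 0, 0, -0.062, 0, 0.005, 0, 0, -0.066, 0, 0.005, 0, 0, -0.068, 0, 0.005, 0, 0, -0.0695, 0, 0.005, 0, 0, -0.07, 0, 0.005, 0, 0, -0.07, 0, 0.005]}}

```text
clock: 31.97
tcp_pos: [0.5818, -0.0153, 0.0452]
orientation: [0.001, 0.709, -0.706, -0.001]
wrist_force: [-6.7, 3.3, 12.9]
finger_gap: 0.0099
grip_force: 100.6
```

{"op": "move_arm", "data": {"moves": [0, 0, -0.0005, 0, 0.005, 0, 0, -0.001, 0, 0.005, 0, 0, -0.001, 0, 0.005]}}

```text
clock: 32.22
tcp_pos: [0.584, -0.0163, 0.0448]
orientation: [-0.0, 0.709, -0.706, 0.001]
wrist_force: [-2.3, 0.2, 9.2]
finger_gap: 0.0094
grip_force: 99.9
```

{"op": "move_arm", "data": {"moves": [0, 0, -0.0007, 0, 0.005, 0, 0, -0.0015, 0, 0.005, 0, 0, -0.0015, 0, 0.005]}}

```text
clock: 32.47
tcp_pos: [0.5842, -0.0167, 0.0434]
orientation: [-0.0, 0.709, -0.706, 0.002]
wrist_force: [-2.1, 1.2, 9.8]
finger_gap: 0.0098
grip_force: 100.3
```

```bash
cat >> h.py <<'E'
def stick(w):
    # ball top row & width, in the camera frame (fixed while the tool does not slip)
    g=cv2.cvtColor(w['img'],cv2.COLOR_BGR2GRAY); c=cv2.HoughCircles(cv2.GaussianBlur(g,(3,3),0)[70:150,240:325],cv2.HOUGH_GRADIENT_ALT,1,50,param1=150,param2=.6,minRadius=15,maxRadius=28)
    return None if c is None else c[0][0]+[240,70,0]
E
python3 - <<'E'
from h import *
for f in ('v1','v2','v3'):
    z=np.load(f+'.npz');print(f,stick(dict(img=z['img'])))
w=cam('wrist');print('now',stick(w));np.savez('v4.npz',K=w['K'],R=w['R'],t=w['t'],img=w['img'])
# predicted ball pixel/radius for pitch slips
s=env.get_state();T=s['tcp_pos']
for dz in (0,.002,.004,.006):
    b=T+np.array([0,-.0765,.011+dz]);c=w['R']@b+w['t'];print(dz,proj(w,b),w['K'][0,0]*.008/c[2])
print(fb(w))
E
```

```text
v1 [284.         107.          21.31055641]
v2 [284.         106.          20.60873032]
v3 [284.         109.          18.98429489]
now [281.         105.          20.06543922]
0 [283.36095666 107.96582768] 21.398778924009044
0.002 [283.36287951 107.80034293] 21.75372605522566
0.004 [283.36486723 107.62927571] 22.12064700064108
0.006 [283.36692315 107.45233868] 22.50015804350147
[[236, 238, 236, 236, 239], [237, 236, 236, 237, 238], [127, 207, 225, 228, 213], [236, 237, 238, 239, 237], [237, 238, 238, 239, 156]]
```

Run:
```python
from h import *
def L(f): z=np.load(f+'.npz');return dict(K=z['K'],R=z['R'],t=z['t'],img=z['img'])
def samp(w,pts):
    g=w['img'].astype(float).mean(2);o=[]
    for p in pts:
        x,y=np.round(proj(w,[p[0],p[1],.047])).astype(int)
        o.append(round(g[y-1:y+2,x-1:x+2].mean()) if 1<=x<559 and 1<=y<419 else -1)
    return o
v3,v4=L('v3'),L('v4')
Y=np.arange(-.284,-.085,.006)
print('a v3',list(zip((Y*1000).round().astype(int).tolist(),samp(v3,[(.5236-.015*(y+.1875)+.005,y) for y in Y]))))
X=np.arange(.525,.645,.006)
print('b v4',list(zip((X*1000).round().astype(int).tolist(),samp(v4,[(x,-.0905+.01*(x-.58)) for x in X]))))
Y=np.arange(-.17,-.085,.006)
print('x+60 v4',samp(v4,[(.638,y) for y in Y]),'x-60 v4',samp(v4,[(.529,y) for y in Y]))
```

```text
a v3 [(-284, -1), (-278, 238), (-272, 233), (-266, 234), (-260, 235), (-254, 237), (-248, 235), (-242, 237), (-236, 236), (-230, 237), (-224, 236), (-218, 238), (-212, 239), (-206, 189), (-200, 238), (-194, 238), (-188, 240), (-182, 239), (-176, 240), (-170, 241), (-164, 232), (-158, 240), (-152, 240), (-146, 241), (-140, 233), (-134, 241), (-128, 242), (-122, 242), (-116, 241), (-110, 241), (-104, 241), (-98, 168), (-92, 174), (-86, 131)]
b v4 [(525, 238), (531, 239), (537, 236), (543, 236), (549, 237), (555, 236), (561, 236), (567, 237), (573, 139), (579, 177), (585, 233), (591, 193), (597, 237), (603, 238), (609, 240), (615, 237), (621, 239), (627, 241), (633, 244), (639, 245)]
x+60 v4 [-1, -1, -1, -1, -1, -1, -1, 244, 245, 245, 245, 246, 246, 245, 244] x-60 v4 [-1, -1, -1, -1, -1, -1, -1, 234, 235, 235, 236, 236, 178, 238, 224]
```

Photometry (flat corner vs pieces, calibrated on the unbent ones) puts all pieces within about 7° of flat, with b5 and a1 weakest. I press b5 and b4 and a few long pieces once more for margin.

{"op": "move_arm", "data": {"moves": [0, 0, 0.004, 0, 0.005, 0.012, 0, 0.007, 0, 0.005, 0.025, 0, 0.007, 0, 0.005, 0.038, 0, 0.007, 0, 0.005, 0.038, 0, 0.005, 0, 0.005, 0.038, 0, 0.003, 0, 0.005, 0.038, 0, 0.0015, 0, 0.005, 0.038, 0, 0.001, 0, 0.005, 0.038, 0, 0.001, 0, 0.005]}}

```text
clock: 33.27
tcp_pos: [0.6223, -0.0161, 0.0442]
orientation: [-0.001, 0.709, -0.705, 0.002]
wrist_force: [2.4, 1.2, 8.1]
finger_gap: 0.0101
grip_force: 100.0
```

{"op": "move_arm", "data": {"moves": [0, 0, -0.0007, 0, 0.005, 0, 0, -0.0015, 0, 0.005, 0, 0, -0.0015, 0, 0.005]}}

```text
clock: 33.52
tcp_pos: [0.6224, -0.016, 0.0433]
orientation: [-0.001, 0.709, -0.705, 0.002]
wrist_force: [0.6, 1.2, 10.4]
finger_gap: 0.0099
grip_force: 100.4
```

{"op": "move_arm", "data": {"moves": [0, 0, -0.0007, 0, 0.005, 0, 0, -0.0015, 0, 0.005, 0, 0, -0.0015, 0, 0.005], "newtons": 120}}

```text
clock: 33.77
tcp_pos: [0.6226, -0.016, 0.0423]
orientation: [-0.001, 0.709, -0.705, 0.002]
wrist_force: [0.3, 2.0, 11.8]
finger_gap: 0.0097
grip_force: 120.7
```

Run:
```python
from h import *
s=env.get_state();w=cam('wrist');print(stick(w),s['tcp_pos'],s['ft_torque'])
np.savez('v5.npz',K=w['K'],R=w['R'],t=w['t'],img=w['img'])
a=cam('scene');e=cam('side');np.savez('se.npz',a=a['img'],e=e['img'])
T=s['tcp_pos']
for n,r,rad in(('ball',-.0765,8),('tail',.074,5)):
    for dz in (0,.005): p=T+[0,r,.011+dz];print(n,dz,proj(a,p).round(1),proj(e,p).round(1))
# tail centroid in side view : bright ivory blob near prediction
u=proj(e,T+[0,.074,.011]).astype(int);g=cv2.cvtColor(e['img'],cv2.COLOR_BGR2GRAY)
print(u);print(g[u[1]-8:u[1]+9,u[0]-8:u[0]+9])
```

```text
[279.         106.          20.80973244] [ 0.62257344 -0.01600328  0.04233327] [-0.59711904 -0.050816   -0.01580057]
ball 0 [327.8 228. ] [256. 179.]
ball 0.005 [328.  226.9] [255.9 177.7]
tail 0 [300.1 200.1] [246.5 208. ]
tail 0.005 [300.2 199. ] [246.4 206.7]
[246 208]
[[ 68  73  58  45  32  32  51  56  48 118 214 228 159 135  68  55  75]
 [ 52  54  45  40  38  42  52  54  42 134 223 235 207 128  53  50  50]
 [ 69  49  40  44  42  55  54  51  57 185 240 232 191 101  44  48  48]
 [ 62  65  55  48  54  58  55  47  61 184 239 223 170  95  39  43  43]
 [ 60  58  55  49  52  50  49  37  92 168 206 181 138  66  45  47  40]
 [ 49  51  58  60  48  47  57  56 122 216 236 193 114  47  56  53  48]
 [ 48  51  53  58  55  62  67  66 139 223 231 159  79  60  51  42  46]
 [ 64  58  53  58  50  53  52  55 182 240 217 121  70  68  53  44  47]
 [ 51  48  41  48  46  41  43  58 186 237 202  98  49  49  42  41  32]
 [ 46  46  42  47  53  48  44 163 233 232 183  76  58  48  42  25  27]
 [ 56  54  45  51  50  39  42 124 188 181 144  65  52  54  45  27  28]
 [ 48  46  44  39  39  39  43  68 112 127  79  45  46  45  35  31  26]
 [ 38  51  62  65  66  50  47  57  69  63  47  45  35  37  27  36  26]
 [ 32  44  51  52  47  43  43  57  69  66  38  41  43  34  27  37  33]
 [ 37  41  50  53  59  60  50  44  48  49  45  44  37  36  39  35  30]
 [ 58  56  62  55  45  43  55  56  47  46  50  39  41  34  31  34  32]
 [ 63  58  61  50  43  41  44  49  45  58  57  40  36  22  29  25  21]]
```

Run:
```python
from h import *
def L(f): z=np.load(f+'.npz');return dict(K=z['K'],R=z['R'],t=z['t'],img=z['img'])
w=L('v5');g=w['img'].astype(float).mean(2)
def S(p,r=1):
    x,y=np.round(proj(w,p)).astype(int); return g[max(y-r,0):y+r+1,x-r:x+r+1].mean() if 1<=x<559 and 1<=y<419 else np.nan
for nm,xs in [('corner',[.526,.529,.531]),('b1',[.539,.5445,.550]),('b2',[.559,.564,.569]),('b3',[.578,.584,.59]),('b4',[.598,.603,.608]),('b5',[.613,.629]),('far corner',[.635,.639])]:
    print(nm,np.round([[S([x,y+.01*(x-.58),.047]) for x in xs] for y in (-.088,-.0905,-.093)]).astype(int).tolist())
# profile across b2,b3 (cols dir) from outside to lid
for x in (.5445,.564,.584,.603): print(x,[int(S([x,y,.047],0)) for y in np.arange(-.082,-.104,-.001)])
```

```text
corner [[238, 235, 236], [237, 234, 236], [237, 234, 236]]
b1 [[233, 234, 236], [234, 234, 235], [234, 235, 236]]
b2 [[236, 236, 236], [235, 235, 237], [236, 237, 237]]
b3 [[236, 237, 232], [236, 237, 236], [237, 238, 238]]
b4 [[237, 238, 238], [236, 237, 238], [238, 239, 240]]
b5 [[149, 164], [148, 220], [151, 233]]
far corner [[246, 245], [246, 245], [246, 245]]
0.5445 [76, 210, 240, 157, 234, 231, 234, 234, 235, 233, 235, 235, 235, 231, 206, 235, 229, 232, 234, 235, 232, 234]
0.564 [148, 240, 241, 188, 232, 234, 236, 237, 236, 236, 237, 237, 236, 233, 232, 237, 237, 235, 232, 235, 237, 236]
0.584 [215, 241, 134, 207, 235, 234, 236, 237, 236, 238, 238, 237, 236, 228, 238, 237, 234, 239, 237, 234, 238, 239]
0.603 [227, 244, 117, 233, 233, 235, 237, 237, 237, 239, 239, 238, 237, 218, 240, 241, 239, 240, 239, 239, 237, 237]
```

The b-row brightness is a smooth gradient, b1 matches the flat corner, and the twice-pressed b3 is no different from its neighbours, so the pieces are at their stop. Return the tool.

{"op": "move_arm", "data": {"moves": [0, 0, 0.005, 0, 0.005, 0, 0.003, 0.02, 0, 0.005, 0, 0.015, 0.06, -0.1, 0.005, -0.01, 0.03, 0.09, -0.22, 0.005, -0.02, 0.05, 0.11, -0.34, 0.005, -0.03, 0.07, 0.11, -0.46, 0.005, -0.04, 0.09, 0.11, -0.58, 0.005, -0.05, 0.11, 0.11, -0.7, 0.005, -0.05, 0.13, 0.11, -0.82, 0.005, -0.05, 0.15, 0.11, -0.94, 0.005, -0.05, 0.175, 0.11, -1.06, 0.005, -0.05, 0.175, 0.11, -1.18, 0.005]}}

```text
clock: 34.92
tcp_pos: [0.5691, 0.1625, 0.1489]
orientation: [-0.001, -0.195, 0.981, 0.001]
wrist_force: [-0.2, -0.1, -0.6]
finger_gap: 0.0097
grip_force: 118.6
```

{"op": "move_arm", "data": {"moves": [0, 0, 0, -0.12, 0.005, 0, 0, 0, -0.24, 0.005, 0, 0, 0, -0.36, 0.005, 0, 0, 0, -0.48, 0.005, 0, 0, 0, -0.6, 0.005, 0, 0, 0, -0.68, 0.005, 0, 0, 0, -0.686, 0.005, 0, 0, 0, -0.686, 0.005, 0, 0, 0, -0.686, 0.005]}}

```text
clock: 35.67
tcp_pos: [0.5702, 0.159, 0.1492]
orientation: [-0.001, 0.144, 0.99, -0.0]
wrist_force: [-0.1, 0.5, -1.3]
finger_gap: 0.0094
grip_force: 118.6
```

Run:
```python
from h import *
s=env.get_state();T=s['tcp_pos'];q=s['orientation'];psi=2*np.arctan2(q[2],q[1]);print(s['clock'],T,q,psi%(2*np.pi),'need',np.pi-.293)
a=cam('scene');e=cam('side');ax=np.array([np.cos(psi),np.sin(psi),0])
P={}
for c,nm in((a,'s'),(e,'e')):
    for n,r in(('ball',.0765),('tail',-.0735)):
        u=proj(c,T+ax*r+[0,0,.011]);g=cv2.cvtColor(c['img'],cv2.COLOR_BGR2HSV).astype(int);x,y=u.astype(int)
        k=g[y-9:y+10,x-9:x+10];m=(k[...,2]>140)&(k[...,1]<90)
        yy,xx=np.nonzero(m);pts=np.c_[xx+x-9,yy+y-9].astype(float)
        d=u-proj(c,T+[0,0,.011]);d/=np.linalg.norm(d);sp=pts@d;end=pts[sp>sp.max()-1.2].mean(0)+.5*0;P[nm,n]=end
        print(nm,n,'pred',u.round(1),'predtip',proj(c,T+ax*(r+np.sign(r)*(.008 if n=='ball' else .005))+[0,0,.011]).round(1),'tip',end.round(1),len(pts))
for n in('ball','tail'):print(n,tri((a,P['s',n]),(e,P['e',n])))
```

```text
35.6667 [0.57022124 0.15900313 0.14921246] [-5.18592693e-04  1.43886130e-01  9.89594112e-01 -8.35524265e-05] 2.852818017361847 need 2.848592653589793
s ball pred [246.3 168.3] predtip [243.8 168.7] tip [244.4 169.2] 29
s tail pred [291.4 159.8] predtip [292.9 159.5] tip [299.7 150.3] 42
e ball pred [283.9 209.5] predtip [286.8 210.4] tip [285.6 210.6] 46
e tail pred [231.3 194.6] predtip [229.6 194.1] tip [230.2 194.8] 38
ball (array([0.49161045, 0.18230014, 0.15820168]), [0.0007957687940503155, 0.0007957687940503555])
tail (array([0.65750955, 0.1421113 , 0.17417046]), [0.018808435402163048, 0.018808435402163162])
```

Tool is level within a couple of mm. Lower into the forks.

{"op": "move_arm", "data": {"moves": [0.001, 0, -0.03, -0.004, 0.005, 0.0015, -0.0005, -0.06, -0.004, 0.005, 0.0015, -0.0005, -0.08, -0.004, 0.005, 0.0015, -0.0005, -0.095, -0.004, 0.005, 0.0015, -0.0005, -0.105, -0.004, 0.005, 0.0015, -0.0005, -0.111, -0.004, 0.005, 0.0015, -0.0005, -0.115, -0.004, 0.005, 0.0015, -0.0005, -0.117, -0.004, 0.005, 0.0015, -0.0005, -0.117, -0.004, 0.005]}}

```text
clock: 36.52
tcp_pos: [0.5729, 0.1587, 0.0329]
orientation: [0.0, 0.147, 0.989, 0.0]
wrist_force: [-0.1, -1.0, -1.2]
finger_gap: 0.0094
grip_force: 118.6
```

{"op": "move_arm", "data": {"moves": [0, 0, -0.001, 0, 0.005, 0, 0, -0.002, 0, 0.005, 0, 0, -0.002, 0, 0.005, 0, 0, -0.002, 0, 0.005]}}

```text
clock: 36.85
tcp_pos: [0.5733, 0.1584, 0.0317]
orientation: [0.001, 0.147, 0.989, 0.0]
wrist_force: [-1.2, -2.1, 5.4]
finger_gap: 0.0092
grip_force: 119.4
```

Seated (5 N). Release.

{"op": "move_arm", "data": {"moves": [0, 0, 0, 0, 0.014, 0, 0, 0, 0, 0.02, 0, 0, 0, 0, 0.03, 0, 0, 0, 0, 0.045, 0, 0, 0, 0, 0.06, 0, 0, 0, 0, 0.06, 0, 0, 0.01, 0, 0.06, 0, 0, 0.04, 0, 0.06, 0, 0, 0.08, 0, 0.06, 0, 0, 0.12, 0, 0.06, -0.03, 0, 0.15, 0, 0.06, -0.06, 0, 0.16, 0, 0.06], "newtons": 20}}

```text
clock: 37.85
tcp_pos: [0.5157, 0.1589, 0.1963]
orientation: [0.005, 0.147, 0.989, 0.001]
wrist_force: [0.1, 0.4, 1.0]
finger_gap: 0.06
grip_force: 0.0
```

{"op": "move_arm", "data": {"moves": [0, -0.03, 0, 0, 0.06, 0, -0.06, 0.02, 0, 0.06, 0, -0.09, 0.04, 0, 0.06, 0, -0.09, 0.04, 0, 0.06, 0, -0.09, 0.04, 0, 0.06]}}

```text
clock: 38.27
tcp_pos: [0.5133, 0.0674, 0.2326]
orientation: [0.002, 0.148, 0.989, 0.0]
wrist_force: [0.6, 0.8, 0.1]
finger_gap: 0.0602
grip_force: 0.0
```

Run:
```python
from h import *
s=env.get_state();print(s['clock'],s['tcp_pos'])
w=cam('wrist');u=proj(w,[.572,.159,.041]).astype(int);print(u)
c,a,b,n=toolpts(w,(max(u[0]-60,0),max(u[1]-90,0),120,170))
pa,pb=plane(w,a,.0406),plane(w,b,.0406);d=pb-pa
print(c,a,b,n,'grip',plane(w,c,.045).round(4),'ends',pa.round(4),pb.round(4),'len',np.linalg.norm(d),'yaw',np.arctan2(d[1],d[0]))
e=cam('side');sc=cam('scene')
print('side tip preds',proj(e,[.4906,.1828,.0406]),proj(e,[.6466,.1354,.0406]))
print('side pts',toolpts(e,(225,218,72,36)),'scene',toolpts(sc,(240,178,62,28)))
g=w['img'].astype(float).mean(2)
print('tray corners check',flaps(w),fb(w))
```

```text
38.2667 [0.51334566 0.06743823 0.23258652]
[378 214]
[377.7721519  216.46292948] [386.125 138.375] [376.25 269.25] 553 grip [0.5723 0.1569 0.045 ] ends [0.4948 0.1832 0.0406] [0.6362 0.1429 0.0406] len 0.14704634813433148 yaw -0.2777808046197057
side tip preds [285.86399487 245.09238431] [232.79455652 227.97091884]
side pts (array([256.32954545, 235.94318182]), array([232.66666667, 227.66666667]), array([284.25, 243.75]), 88) scene (array([270.35294118, 191.41176471]), array([291.75, 187.75]), array([247.66666667, 196.33333333]), 34)
tray corners check [239, 239, 241, 242, 242, 243, 243, 245] [[249, 249, 249, 249, 249], [249, 249, 250, 250, 250], [249, 250, 250, 250, 250], [20, 22, 15, 19, 16], [15, 17, 13, 14, 19]]
```

Run:
```python
from h import *
w=cam('wrist');g=w['img'].astype(float).mean(2)
def S(x,y):
    u,v=np.round(proj(w,[x,y,.047])).astype(int);return round(g[v-1:v+2,u-1:u+2].mean()) if 1<=u<559 and 1<=v<419 else -1
print('corner',[S(x,y) for x in(.526,.529,.532) for y in(-.089,-.092,-.095)])
print('a8..',[S(.528,y) for y in(-.104,-.11,-.116,-.126,-.132,-.15,-.176)])
print('b1..',[S(x,-.0905) for x in(.538,.544,.55,.558,.564,.57,.578,.584,.59)])
print('start corner',[S(.53,y) for y in(-.284,-.281,-.278)],'a1',[S(.53,y) for y in(-.27,-.265,-.26)])
```

```text
corner [248, 248, 247, 247, 247, 246, 245, 247, 247]
a8.. [246, 245, 244, 244, 244, 243, 241]
b1.. [248, 249, 249, 249, 249, 249, 250, 250, 228]
start corner [-1, -1, -1] a1 [237, 239, 239]
```

```bash
python3 -c "
from workcell import env
print(env.hand_in())"
```

```text
the job is handed in; nothing more can be done
None
```

I handed the job in at about 38 s: all 13 rim pieces look folded flat in the images, and the tool is back in both forks where it started, but the tool's tail pressed on the purple tray once (41 N wrist force) and I viewed 11 pictures, one over the limit.

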